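# Ready the cup warmer in the attic coffee corner

## Task

Get the cup warmer going: first put every steel tin that is standing on the warming plate away in the empty right-hand compartment of the open drawer, and only then stand all the espresso cups upright and wholly on the plate. Once the cups are on, turn the dial so that its pointer is right at the brass rider on the scale (do not shift the rider), push the drawer fully shut with the tins, the scoop and the tamper still in their own compartments, and leave everything else where it is.

Things in the scene. Friction and masses are not known exactly. Their poses are not given: they have to be found in the camera images.
- warmer: the white warming tray, fixed to the table: 210 (its x) x 340 (its y), 45 high; origin at the centre of its underside, z up. Its +y part is the steel warming plate; its -y part is the control panel (panel surface at height 43) with the dial
- plate (a point): centre of the warming plate's surface, at height 45; axes as warmer. The flat steel plate is 200 (x) x 220 (y), without a rim
- dial (a joint): the dial's angle in rad: 0 at the off end, grows clockwise seen from above, end stop at 4.4. It stays where it is left (friction about 0.05 N m)
- dial_grip (a point): on the dial's vertical axis, 30 above the panel (height 73 above the table): where to grip. The black dial is a disc of diameter 60, 8 thick, on the panel, carrying an upright grip bar 50 long, 15 thick, from 8 to 42 above the panel; the bar lies along the line from the axis to the pointer
- pointer (a point): tip of the dial's aluminium pointer, at radius 40 from the dial's axis; turns with the dial. The end of the grip bar with the aluminium line on its top is the pointer end
- rider (a joint): the angle in rad at which the brass rider sits, on the same scale as dial (same zero, clockwise): the pointer is at the rider when the two are equal. The rider is stiff and must not be shifted
- rider_tip (a point): inner tip of the brass rider, at radius 40 from the dial's axis. The rider is a brass tab 16 x 7, 7 high, sitting on the scale of black ticks around the dial, at radius 42 to 58
- unit: the low birch plywood shelf unit, fixed to the table: 260 deep (x) x 320 wide (y) x 115 high, 12 mm boards; origin at the centre of its underside, its front (-x) faces the robot and its drawer slides out there. The canister and the glass mug stand on top of it
- drawer (a joint): how far the drawer is out, in m: 0 is fully shut, 0.13 to 0.17 at the start, at most 0.19. It slides with about 1.5 N of friction and damping of 6 N s/m, and stays where it is left
- drawer_front (a point): centre of the outer face of the drawer's front panel, at height 58; axes as unit. The panel is 294 wide, from 15 to 101 above the table, 12 thick, and has no handle: push it towards the unit (+x of the unit) to shut the drawer. When shut it is flush with the unit's front
- bay (a point): centre of the floor of the drawer's right-hand (-y), wider, empty compartment: 217 (x) x 175 (y), floor at height 20, walls 55 high; axes as unit. Inner face of the front panel at x = -108.5; with the drawer out by d, the first d - 12 behind it is open from above; 83 of room under the unit's top board. Beyond a 6 divider, the left compartment, 95 wide, holds scoop and tamper
- tin0: a plain round steel tin with an aluminium lid, 46 diameter x 56 high, 0.12 kg, standing on the tray's plate at the start; origin at the centre of its underside, z up its axis. Two or three tins are present (None if absent)
- tin1: a plain round steel tin with an aluminium lid, 46 diameter x 56 high, 0.12 kg, standing on the tray's plate at the start; origin at the centre of its underside, z up its axis. Two or three tins are present (None if absent)
- tin2: a plain round steel tin with an aluminium lid, 46 diameter x 56 high, 0.12 kg, standing on the tray's plate at the start; origin at the centre of its underside, z up its axis. Two or three tins are present (None if absent)
- cup0: a white ceramic espresso cup without a handle, open at the top, 60 high, outside diameter 52 at the foot, 59 at 10 above the foot, 61 at the rim, wall 4, 0.16 kg, standing upright on the table at the start; origin at the centre of its underside, z up its axis. Two or three cups are present (None if absent)
- cup1: a white ceramic espresso cup without a handle, open at the top, 60 high, outside diameter 52 at the foot, 59 at 10 above the foot, 61 at the rim, wall 4, 0.16 kg, standing upright on the table at the start; origin at the centre of its underside, z up its axis. Two or three cups are present (None if absent)
- cup2: a white ceramic espresso cup without a handle, open at the top, 60 high, outside diameter 52 at the foot, 59 at 10 above the foot, 61 at the rim, wall 4, 0.16 kg, standing upright on the table at the start; origin at the centre of its underside, z up its axis. Two or three cups are present (None if absent)
- scoop: aluminium coffee scoop, bowl 36 diameter x 26 high, flat handle to -x ending 78 from its origin, in the left compartment of the drawer; origin under its bowl; stays in that compartment
- tamper: turned wooden tamper, 40 diameter x 68 high, standing in the left compartment of the drawer; origin under its centre; stays in that compartment
- canister: cream ceramic canister with a lid, 108 diameter x 112 high, on top of the shelf unit; origin under its centre; leave alone
- glass_mug: glass mug, 76 diameter x 95 high with a handle, on top of the shelf unit; origin under its centre; leave alone
- milk_jug: steel milk jug, 72 diameter x 85 high with a handle, on the table beyond the tray; leave alone
- sugar_pot: lidded terracotta sugar pot, 76 diameter x 78 high, on the table; origin under its centre; leave alone
- spoon: steel spoon 140 long, lying on the table between the robot and the tray; leave alone
Things that resemble listed ones, but are neither listed nor needed, are in the scene too. What is shaped like the cup1 but blue or red is not meant.

How it is judged (in metres and radians):
On the way, in this order (a step that is already met when the one before it is completed fails the run):
1. all tins present are in the right-hand compartment of the drawer (x of tin0 in the frame of bay between -0.112 and 0.112 m and y of tin0 in the frame of bay between -0.09 and 0.09 m and z of tin0 in the frame of bay between -0.006 and 0.05 m and x of tin1 in the frame of bay between -0.112 and 0.112 m and y of tin1 in the frame of bay between -0.09 and 0.09 m and z of tin1 in the frame of bay between -0.006 and 0.05 m and x of tin2 in the frame of bay between -0.112 and 0.112 m and y of tin2 in the frame of bay between -0.09 and 0.09 m and z of tin2 in the frame of bay between -0.006 and 0.05 m), for 0.2 s.
2. all cups present stand upright and wholly on the plate (x of cup0 in the frame of plate between -0.08 and 0.08 m and y of cup0 in the frame of plate between -0.09 and 0.09 m and z of cup0 in the frame of plate between -0.005 and 0.006 m and angle between each of cup0, cup1, cup2's own z axis and vertical below 0.12 rad and x of cup1 in the frame of plate between -0.08 and 0.08 m and y of cup1 in the frame of plate between -0.09 and 0.09 m and z of cup1 in the frame of plate between -0.005 and 0.006 m and x of cup2 in the frame of plate between -0.08 and 0.08 m and y of cup2 in the frame of plate between -0.09 and 0.09 m and z of cup2 in the frame of plate between -0.005 and 0.006 m), for 0.2 s.
3. the dial's pointer is at the rider (horizontal distance between pointer and rider_tip below 0.0045 m), for 0.2 s.
At the end, for the whole second after the job is handed in: Tins in the drawer's right compartment, scoop and tamper in the left; drawer shut within 6 mm; cups upright (0.12 rad) on the plate, centres at least 20 mm inside its edges; pointer tip within 4.5 mm of the rider tip (6 degrees); all at rest (all of step 1 and all of step 2 and horizontal distance between pointer and rider_tip below 0.0045 m and x of scoop in the frame of bay between -0.112 and 0.112 m and y of scoop in the frame of bay between 0.089 and 0.193 m and z of scoop in the frame of bay between -0.006 and 0.055 m and x of tamper in the frame of bay between -0.112 and 0.112 m and y of tamper in the frame of bay between 0.089 and 0.193 m and z of tamper in the frame of bay between -0.006 and 0.055 m and linear speed of each of tin0, tin1, tin2, cup0, cup1, cup2 below 0.02 m/s and value of joint drawer below 0.006 m); the robot touches nothing.
It fails at once if canister, glass mug, milk jug, sugar pot or spoon is moved by more than 3 cm (distance of any of canister, glass_mug, milk_jug, sugar_pot, spoon from where it was at the start of the episode above 0.03 m).
It fails at once if the rider is shifted by more than 4 mm (distance of rider_tip from where it was at the start of the episode above 0.004 m).
Of tin0, tin1, tin2 only 2 to 3 are there at a start; the rules pass over those that are not, and their reading is None.
Of cup0, cup1, cup2 only 2 to 3 are there at a start; the rules pass over those that are not, and their reading is None.
At some moment in a run one of tin0, tin1, tin2, cup0, cup1, cup2 may be knocked a few centimetres aside while the robot is not near it.
It also fails if it takes over 210 s, if anything falls off the work surface, if the arm or the gripper's body presses on something with over 40 N, if the wrist force passes 120 N, or if a joint passes its speed limit or range.

## Robot

A 6-joint arm with a two-finger parallel gripper is mounted at the origin on the work surface. World frame = base frame: x ahead of the robot, y to its left, z up, the work surface at z = 0. Lengths are in m, angles in degrees, forces in N, time in s.
With the tool pointing down it reaches from about 0.4 to 0.825 m from the base axis. Payload 7 kg.
Tool frame: the origin (TCP) lies on the centre line of the jaws, within the pads' length; the fingertips stand 22 mm ahead of it and the grasp point (between the pads) lies 3 mm ahead of it (ctrl.finger_overhang is the distance from the TCP to the fingertips, in m); z points along the fingers, y is the line along which they close (so a half turn about z gives the same grasp; the last joint's range is limited). The gripper opens to 88 mm and grips with 3 to 60 N. Pads are 19 mm wide; open, the fingers measure 130 mm over their backs; the gripper's body (78 mm by 193 mm) begins 47 mm behind the grasp point.
Start: joints at [-50.013, 20.546, 0.682, 0, -70.136, -16.507], TCP at [0.269, -0.619, 0.249] pointing down, gripper open.
Joint ranges: [-176.03, 176.03], [-82.01, 121.73], [-58.28, 71.71], [-173.87, 95.51], [-174.79, -0.11], [-173.66, 173.66]. Speed limits (degrees/s): [136.94, 136.94, 172.46, 180, 180, 180].

## Interface

Orientations are given as [roll, pitch, yaw] about the fixed x, y, z axes, in that order (R = Rz(yaw) Ry(pitch) Rx(roll)).
In Python, from plant import ctrl gives the robot as it stands. The module is installed in compiled form; this text tells all that it offers.
- The arm moves only by the shell command python3 -m creep 'ROWS'. ROWS is JSON, a list of rows, each an object with "grip": the closure, from 0 (fully open) to 1 (shut); "delta_pos": the shift along the tool's x, y, z scaled (see below), a list of three; "rotation": the turn, a rotation vector about the tool's x, y, z scaled (see below), a list of three. A call has 1 to 5 rows; each row is the pose to reach, as a shift and turn from the pose commanded when the call began, along the tool's axes at that moment; what a row does not reach only later rows make up. The controller multiplies each number of a shift by 10 cm and each number of a turn by pi/2 rad. A row lasts 1/10 s, in which the tool goes at most 50 mm and 8.59 degrees, less where a joint would pass 70% of its speed; a pose out of reach is approached as far as the arm can. A call with a number of a shift or a turn outside -1 to 1 is refused whole. A call with a gripper value outside its range is refused whole. The fingers move at their own pace and stop on an object; the grip force is fixed at half the most. Time passes only in rows, so rows that repeat a pose let the fingers close. It gives the time, the measured TCP pose, the force, the opening and the grip force at its end, in the units of the state.
- ctrl.get_obs(): the state, without advancing time (a new reading comes with each control period).
- ctrl.snapshot(name): name is "side" or "top" or "wrist"; returns a dict with "color" (400x640x3 uint8, red, green, blue), "intrinsics" (3x3 intrinsics, pixels), "distortion" ([k1, k2, p1, p2, k3] as OpenCV has them; the pictures are not rectified), "R" (3x3) and "t" (3): a world point X has camera coordinates R X + t. Camera axes: x right, y down, z forward; pixel columns grow to the right and rows downward; lengths in m; the calibration is good to about 2 mm. A picture is of the moment at which its call begins. There is no depth.
- ctrl.close_job(): hands the job in; it is judged then, once.
The state is a dict: "clock": time; "joint_pos": joint angles; "qvel": joint speeds; "tau": joint torques, N m; "tool_pos": TCP position; "orientation": TCP orientation; "force": force on the tool from outside, world axes, zero at the start; "moment": the same for the moment, N m; "opening": finger opening in m; "gripper_force": force on a finger pad.
Only numpy, scipy, OpenCV 4.12 (cv2) and the standard library are available. Lean on these libraries where they do the work, as an engineer would, in place of code of your own. Each camera call takes 0.05 s, during which the arm holds its last target. There are 200 camera calls.

## Working session

There is one attempt and no reset: what is moved stays moved. The work goes in short steps, Python scripts to look and compute and a shell command to move; the robot and the scene stay as the last step left them, time stands still between calls to the robot, and variables do not carry over. Pictures are saved under pics/ and viewed, at most 14 in all, crops included, and the job is handed in when it is done.

```bash
mkdir -p pics; cat > h.py <<'E'
import numpy as np,cv2,json,sys
from plant import ctrl
from scipy.spatial.transform import Rotation as Ro
def snap(n,f=None):
    s=ctrl.snapshot(n)
    if f: cv2.imwrite('pics/'+f,cv2.cvtColor(s['color'],cv2.COLOR_RGB2BGR)); np.savez('pics/'+f+'.npz',**s)
    return s
def load(f): return dict(np.load('pics/'+f+'.npz'))
def ray(s,px,z):
    u=cv2.undistortPoints(np.array(px,float).reshape(-1,1,2),s['intrinsics'],s['distortion'])[:,0]
    d=np.c_[u,np.ones(len(u))]@s['R']; c=-s['R'].T@s['t']
    return c+d*((z-c[2])/d[:,2])[:,None]
def proj(s,P):
    return cv2.projectPoints(np.array(P,float).reshape(-1,3),cv2.Rodrigues(s['R'])[0],s['t'],s['intrinsics'],s['distortion'])[0][:,0]
E
python3 - <<'E'
from h import *
for n in('top','side'):
    s=snap(n,n+'0.png'); print(n,(-s['R'].T@s['t']).round(3),s['intrinsics'][0,0])
o=ctrl.get_obs(); print(o['clock'],o['tool_pos'],o['orientation'],o['opening'])
E
```

```text
top [0.459 0.029 1.14 ] 362.99711341339884
side [-0.153  0.695  0.832] 470.9917224166724
0.1 [ 0.26878125 -0.61873718  0.24772545] [ 1.79915098e+02 -7.98203581e-03 -1.56521135e+02] 0.08709706329388732
```

View pics/top0.png

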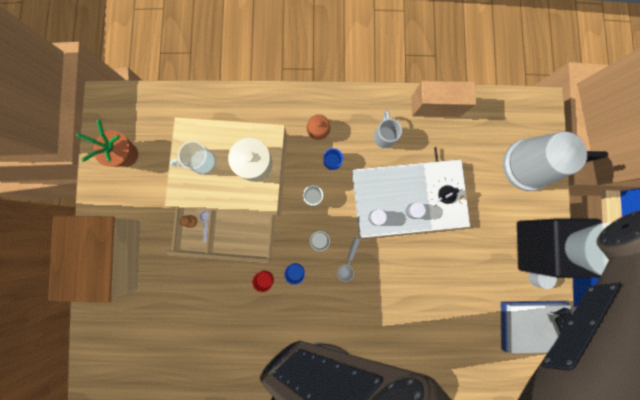

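View pics/side0.png

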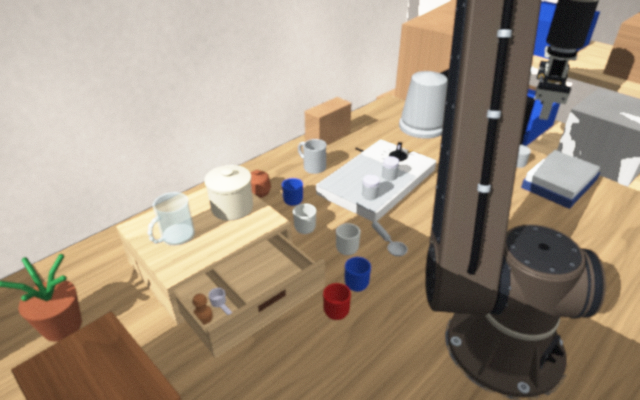

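```bash
python3 - <<'E'
from h import *
t=cv2.imread('pics/top0.png'); s=cv2.imread('pics/side0.png')
a=cv2.resize(t[150:300,260:480],(792,540),interpolation=cv2.INTER_CUBIC)
b=cv2.resize(s[130:290,280:480],(400,320)); c=cv2.resize(s[40:200,460:640],(396,320)); 
d=cv2.resize(t[230:330,490:600],(308,280))
cv2.imwrite('pics/c1.png',a)
im=np.zeros((600,800,3),np.uint8); im[:320,:400]=b; im[:320,400:796]=c; im[320:,:308]=d; cv2.imwrite('pics/c2.png',im)
E
```

```text
(no output)
```

View pics/c1.png

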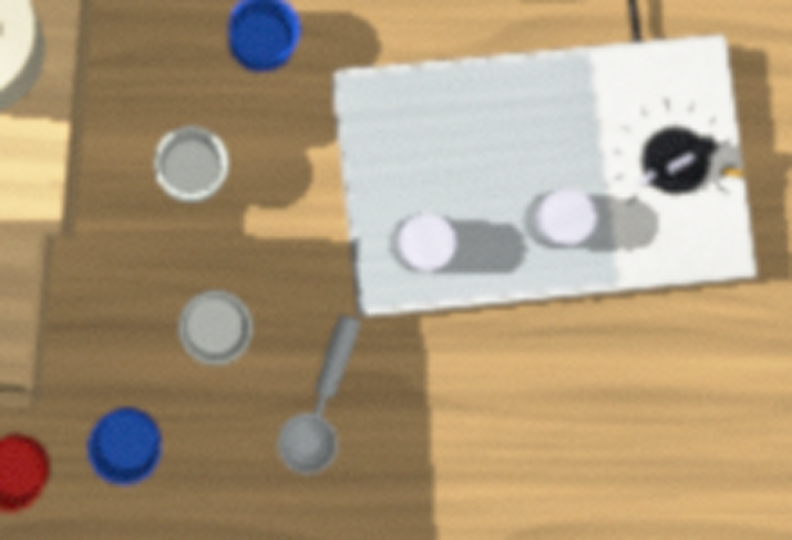

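View pics/c2.png

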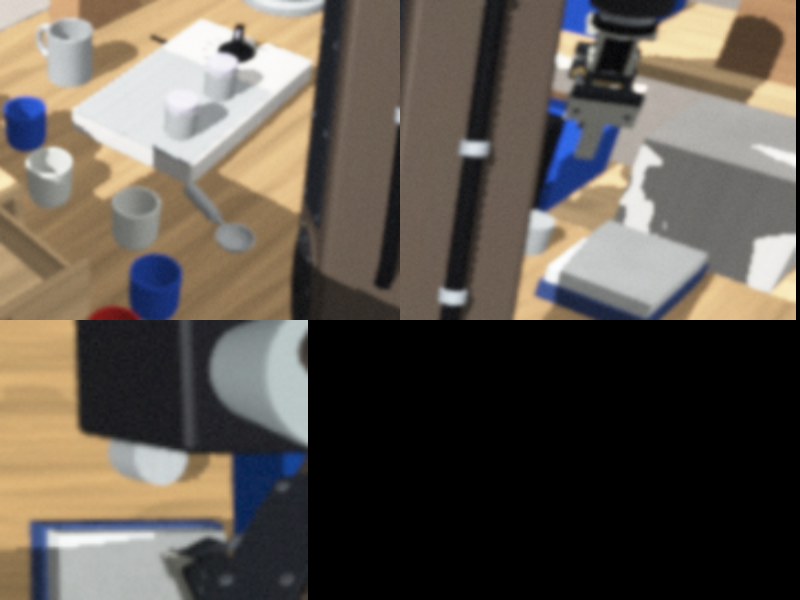

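Cups could be: white open cups at top px (313,195) and (319,240); look-alikes are blue (333,159) and (295,273), red (263,281), and a closed grey cup-like thing at (543,283). I take the two white ones. The tins are at (378,217) and (417,211), with no third. The dial is at crop (676,160), its pointer lower-left at about (645,180), and the brass rider at right (733,172).

```bash
python3 - <<'E'
from h import *
s=load('top0.png'); 
# warmer corners from crop px (/3.6 + offset)
c=np.array([[334,72],[725,36],[755,276],[364,315]])/3.6+[260,150]
W=ray(s,c,.045); print('warmer corners',W.round(3).tolist(),np.linalg.norm(W-np.roll(W,1,0),axis=1).round(3))
hsv=cv2.cvtColor(s['color'],cv2.COLOR_RGB2HSV)
print('tins',ray(s,np.array([[427,242],[567,216]])/3.6+[260,150],.101).round(4).tolist())
print('cups',ray(s,np.array([[191,163],[216,327]])/3.6+[260,150],.06).round(4).tolist())
p=lambda *a:np.array(a)/3.6+[260,150]
print('dial top',ray(s,p([676,160]),.051).round(4),'rider',ray(s,p([733,172]),.047).round(4),'ptr',ray(s,p([645,180]),.047).round(4))
im=cv2.imread('pics/top0.png')
cv2.imwrite('pics/c3.png',cv2.resize(im[110:270,160:340],(792,600)[:1]+(704,),interpolation=cv2.INTER_CUBIC)[:600])
E
```

```text
warmer corners [[0.648, -0.085, 0.045], [0.684, -0.422, 0.045], [0.478, -0.443, 0.045], [0.443, -0.11, 0.045]] [0.207 0.339 0.207 0.335]
tins [[0.5024, -0.1533, 0.101], [0.5243, -0.2663, 0.101]]
cups [[0.5679, 0.0358, 0.06], [0.4325, 0.0138, 0.06]]
dial top [[ 0.5758 -0.3745  0.051 ]] rider [[ 0.5665 -0.4251  0.047 ]] ptr [[ 0.5588 -0.3489  0.047 ]]
```

```bash
python3 - <<'E'
import cv2
im=cv2.imread('pics/top0.png')
cv2.imwrite('pics/c3.png',cv2.resize(im[110:270,155:295],None,fx=3.6,fy=3.6,interpolation=cv2.INTER_CUBIC))
E
```

```text
(no output)
```

View pics/c3.png

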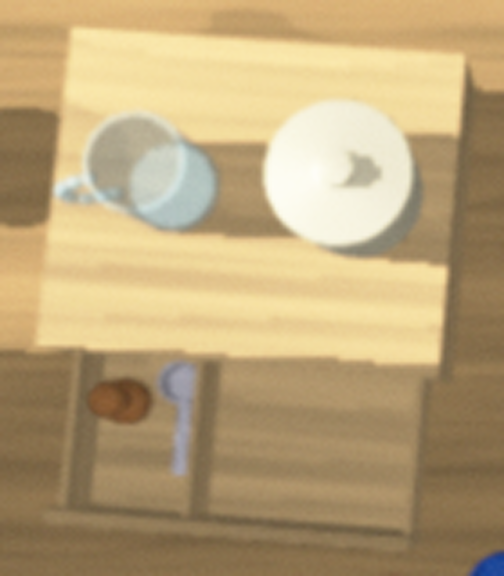

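The crop shows the unit top with corners (70,28), (465,55), (440,362), (38,345). The drawer front edge runs (45,515)–(407,548), the divider is at x≈200 and the right bay is empty.

```bash
python3 - <<'E'
from h import *
s=load('top0.png'); p=lambda *a:np.array(a)/3.6+[155,110]
U=ray(s,p([70,28],[465,55],[440,362],[38,345]),.115)
print('unit',U.round(3).tolist(),np.linalg.norm(U-np.roll(U,1,0),axis=1).round(3))
F=ray(s,p([45,517],[407,549]),.101); print('front',F.round(3).tolist(),np.linalg.norm(F[1]-F[0]))
uc=U.mean(0); 
y=(U[0]-U[1])+(U[3]-U[2]); y[2]=0;y/=np.linalg.norm(y); x=np.array([y[1],-y[0],0]); print('unit c',uc.round(3),'x',x,'yaw',np.degrees(np.arctan2(x[1],x[0])))
fl=F.mean(0)
d=-(fl-uc)@x-.130; print('d',d,'lat',(fl-uc)@y)
# bay: drawer centre lateral: inside width 175+6+95=276 => bay y centre=-138+87.5=-50.5
bayinner=lambda bx,by: uc+x*(-.130-d+.012+.1085+bx)+y*(-.0505+by)
print('bay centre',bayinner(0,0))
fo=d-.012
for n,a,b in(('A',fo-.045,-.032),('B',.045,.032)): print(n,bayinner(-.1085+a,b).round(4))
W=ray(s,np.array([[334,72],[725,36],[755,276],[364,315]])/3.6+[260,150],.045)
wc=W.mean(0); wy=(W[0]-W[1])+(W[3]-W[2]); wy[2]=0; wy/=np.linalg.norm(wy); wx=np.array([wy[1],-wy[0],0])
print('warmer',wc.round(4),'yaw',np.degrees(np.arctan2(wx[1],wx[0])))
pc=wc+wy*(.17-.11-.005); print('plate ~',pc.round(4)); 
for q in(-.05,.05): print(q,(pc+wy*q).round(4))
E
```

```text
unit [[0.785, 0.442, 0.115], [0.765, 0.121, 0.115], [0.518, 0.136, 0.115], [0.528, 0.455, 0.115]] [0.258 0.321 0.247 0.319]
front [[0.392, 0.45, 0.101], [0.371, 0.161, 0.101]] 0.28924960255778026
unit c [0.649 0.289 0.115] x [ 0.99888061 -0.04730261  0.        ] yaw -2.711251411254295
d 0.1379494702898177 lat 0.004203589731718152
bay centre [0.49926393 0.24512367 0.115     ]
A [0.4702 0.2145 0.115 ]
B [0.4373 0.2801 0.115 ]
warmer [ 0.5635 -0.2649  0.045 ] yaw 6.042478748693029
plate ~ [ 0.5577 -0.2102  0.045 ]
-0.05 [ 0.563 -0.26   0.045]
0.05 [ 0.5524 -0.1605  0.045 ]
```

```bash
cat >> h.py <<'E'
def go(x,y,z,yaw=None):
    o=ctrl.get_obs(); p=np.array(o['tool_pos']); R=Ro.from_euler('xyz',o['orientation'],degrees=True)
    d=R.inv().apply(np.array([x,y,z])-p)*10
    print('t',round(o['clock'],1),'tcp',p.round(4),'rpy',np.round(o['orientation'],2),'open',round(o['opening'],4),'gf',round(o['gripper_force'],1),'j6',round(o['joint_pos'][5],1))
    print('units',d.round(3),'chunks',np.ceil(abs(d).max()))
    if yaw is not None:
        r=(R.inv()*Ro.from_euler('xyz',[180,0,yaw],degrees=True)).as_rotvec()/(np.pi/2); print('rot',r.round(4))
E
python3 -m creep '[{"grip":0,"delta_pos":[0,0,0],"rotation":[0,0,0.291]},{"grip":0,"delta_pos":[0,0,0],"rotation":[0,0,0.291]},{"grip":0,"delta_pos":[0,0,0],"rotation":[0,0,0.291]},{"grip":0,"delta_pos":[0,0,0],"rotation":[0,0,0.291]}]'
python3 -c "
from h import *
go(.5024,-.1533,.25,177.3)"
```

```text
clock: 0.5
tool_pos: [0.2688, -0.6189, 0.248]
orientation: [180.0, -0.0, 177.1]
force: [0.2, -0.5, -0.5]
opening: 0.0875
gripper_force: 0.0
t 0.5 tcp [ 0.2688 -0.6189  0.248 ] rpy [ 1.7995e+02 -3.0000e-02  1.7714e+02] open 0.0875 gf 0.0 j6 -42.8
units [-2.101  4.767 -0.017] chunks 5.0
rot [ 0.0005 -0.0003 -0.0018]
```

```bash
for i in 1 2 3 4 5; do python3 -m creep '[{"grip":0,"delta_pos":[-0.21,0.477,0],"rotation":[0,0,0]},{"grip":0,"delta_pos":[-0.42,0.954,0],"rotation":[0,0,0]},{"grip":0,"delta_pos":[-0.42,0.954,0],"rotation":[0,0,0]}]' | grep tool_pos; done
python3 -c "
from h import *
go(.5024,-.1533,.25,177.3)
snap('wrist','w1.png'); s=snap('top','t1.png')
"
```

```text
tool_pos: [0.3169, -0.5222, 0.2488]
tool_pos: [0.3634, -0.4291, 0.2489]
tool_pos: [0.41, -0.3361, 0.2488]
tool_pos: [0.4566, -0.243, 0.2487]
tool_pos: [0.5032, -0.1498, 0.2485]
t 2.0 tcp [ 0.5032 -0.1498  0.2485] rpy [1.7999e+02 3.0000e-02 1.7765e+02] open 0.0876 gf 0.0 j6 -97.2
units [ 0.007 -0.035 -0.015] chunks 1.0
rot [0.0001 0.0004 0.0039]
```

View pics/w1.png

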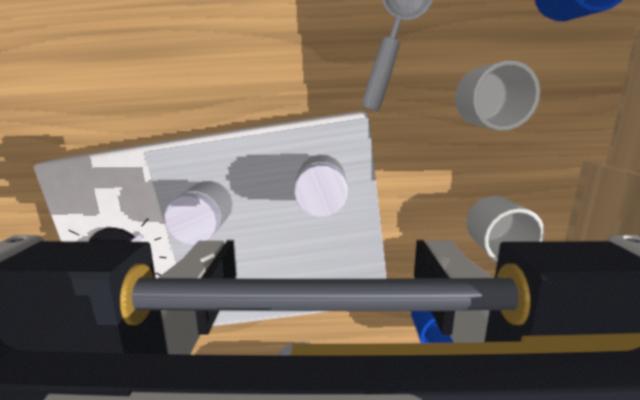

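The wrist view shows lids at (321,189) and (193,218), and cup rims at (500,95) and (510,230).

```bash
python3 - <<'E'
from h import *
s=load('w1.png'); print('lids',ray(s,[[321,189],[193,218]],.101).round(4)); print('rims',ray(s,[[505,96],[512,231]],.06).round(4))
o=ctrl.get_obs();print(o['tool_pos'])
# lids from side view too: blob of lilac-white lid pixels
s=load('side0.png'); print(ray(s,[[370,181],[390,162]],.101).round(4))
E
```

```text
lids [[ 0.5023 -0.1533  0.101 ]
 [ 0.5231 -0.2632  0.101 ]]
rims [[0.4343 0.0132 0.06  ]
 [0.5637 0.0329 0.06  ]]
[ 0.50166514 -0.15202583  0.24834619]
[[ 0.4996 -0.1461  0.101 ]
 [ 0.5214 -0.2604  0.101 ]]
```

```bash
for i in 1 2; do python3 -m creep '[{"grip":0,"delta_pos":[0,-0.006,0.38],"rotation":[0,0,0]},{"grip":0,"delta_pos":[0,-0.006,0.77],"rotation":[0,0,0]},{"grip":0,"delta_pos":[0,-0.006,0.77],"rotation":[0,0,0]}]' | egrep 'tool_pos|force'; done
for i in 1 2; do python3 -m creep '[{"grip":1,"delta_pos":[0,0,0],"rotation":[0,0,0]},{"grip":1,"delta_pos":[0,0,0],"rotation":[0,0,0]},{"grip":1,"delta_pos":[0,0,0],"rotation":[0,0,0]},{"grip":1,"delta_pos":[0,0,0],"rotation":[0,0,0]}]' | egrep 'opening|gripper'; done
python3 -m creep '[{"grip":1,"delta_pos":[0,0,-0.3],"rotation":[0,0,0]},{"grip":1,"delta_pos":[0,0,-0.7],"rotation":[0,0,0]},{"grip":1,"delta_pos":[0,0,-1],"rotation":[0,0,0]},{"grip":1,"delta_pos":[0,0,-1],"rotation":[0,0,0]}]'
python3 -c "
from h import *
go(.4702,.2145,.20,177.3)"
```

```text
tool_pos: [0.4973, -0.1544, 0.1671]
force: [0.2, -0.6, 0.7]
gripper_force: 0.0
tool_pos: [0.4984, -0.1549, 0.092]
force: [-0.8, -1.3, 0.1]
gripper_force: 0.0
opening: 0.0614
gripper_force: 0.0
opening: 0.0455
gripper_force: 30.0
clock: 3.9
tool_pos: [0.5035, -0.154, 0.1988]
orientation: [-180.0, 0.4, 177.3]
force: [1.5, 0.1, -0.5]
opening: 0.0449
gripper_force: 30.0
t 3.9 tcp [ 0.5035 -0.154   0.1988] rpy [-179.99    0.41  177.33] open 0.0449 gf 30.0 j6 -97.1
units [ 0.504  3.665 -0.017] chunks 4.0
rot [-0.0001  0.0045  0.0004]
```

```bash
for i in 1 2 3 4; do python3 -m creep '[{"grip":1,"delta_pos":[0.04,0.3,0],"rotation":[0,0,0]},{"grip":1,"delta_pos":[0.08,0.6,0],"rotation":[0,0,0]},{"grip":1,"delta_pos":[0.126,0.916,0],"rotation":[0,0,0]},{"grip":1,"delta_pos":[0.126,0.916,0],"rotation":[0,0,0]}]' | egrep 'tool_pos|opening'; done
python3 -c "
from h import *
go(.4702,.2145,.072,177.3)
snap('wrist','w2.png'); snap('top','t2.png')"
```

```text
tool_pos: [0.4922, -0.0593, 0.1937]
opening: 0.045
tool_pos: [0.4843, 0.0325, 0.1939]
opening: 0.0454
tool_pos: [0.4764, 0.1244, 0.1939]
opening: 0.0453
tool_pos: [0.4684, 0.2164, 0.1938]
opening: 0.0449
t 5.5 tcp [0.4684 0.2164 0.1938] rpy [-1.7998e+02 -2.0000e-02  1.7739e+02] open 0.0449 gf 30.0 j6 -139.2
units [-0.019 -0.018  1.218] chunks 2.0
rot [-0.0002 -0.0002  0.001 ]
```

View pics/w2.png

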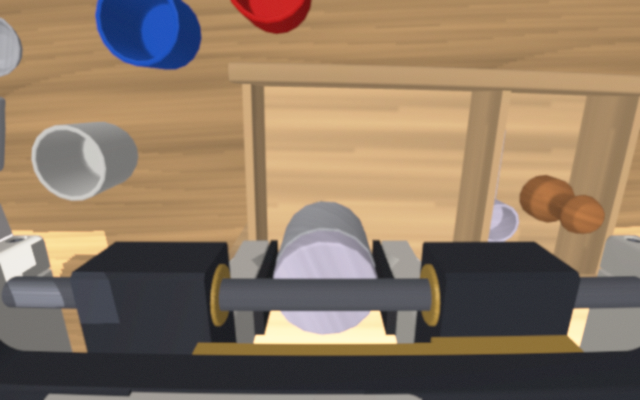

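The view shows the held tin over the bay. The right wall's inner edge is at about (263,90)→(266,230), the divider's left edge at (472,92), and the front panel's inner top edge at (350,87).

```bash
python3 - <<'E'
from h import *
s=load('w2.png'); print('wall -y',ray(s,[[265,95],[268,228]],.075).round(4).tolist()); print('div',ray(s,[[473,95],[461,225]],.075).round(4).tolist(),'front',ray(s,[[350,87],[280,85]],.101).round(4).tolist())
E
```

```text
wall -y [[0.391, 0.1781, 0.075], [0.4889, 0.1714, 0.075]]
div [[0.3973, 0.3225, 0.075], [0.4934, 0.3197, 0.075]] front [[0.3891, 0.2353, 0.101], [0.3858, 0.1922, 0.101]]
```

```bash
python3 - <<'E'
from h import *
s=load('w2.png'); print((-s['R'].T@s['t']).round(3));print('wall -y',ray(s,[[265,95],[268,228]],.02).round(4).tolist()); print('div',ray(s,[[473,95],[461,225]],.02).round(4).tolist(),'front',ray(s,[[350,87],[280,85]],.02).round(4).tolist(),'top',ray(s,[[350,67],[350,87]],.101).round(4).tolist())
E
```

```text
[0.394 0.22  0.33 ]
wall -y [[0.3903, 0.1692, 0.02], [0.5093, 0.161, 0.02]]
div [[0.3979, 0.3448, 0.02], [0.5148, 0.3414, 0.02]] front [[0.3872, 0.2408, 0.02], [0.3828, 0.1825, 0.02]] top [[0.3773, 0.2356, 0.101], [0.3891, 0.2353, 0.101]]
```

```bash
python3 -m creep '[{"grip":1,"delta_pos":[0,0.09,0.2],"rotation":[0,0,0]},{"grip":1,"delta_pos":[-0.01,0.09,0.55],"rotation":[0,0,0]},{"grip":1,"delta_pos":[-0.01,0.09,0.8],"rotation":[0,0,0]},{"grip":1,"delta_pos":[-0.01,0.09,0.8],"rotation":[0,0,0]}]'|egrep 'tool_pos|force'
python3 -m creep '[{"grip":1,"delta_pos":[0,0,0.2],"rotation":[0,0,0]},{"grip":1,"delta_pos":[0,0,0.41],"rotation":[0,0,0]},{"grip":1,"delta_pos":[0,0,0.41],"rotation":[0,0,0]}]'|egrep 'tool_pos|force'
python3 -m creep '[{"grip":0.33,"delta_pos":[0,0,0],"rotation":[0,0,0]},{"grip":0.33,"delta_pos":[0,0,0],"rotation":[0,0,0]},{"grip":0.33,"delta_pos":[0,0,0],"rotation":[0,0,0]},{"grip":0.33,"delta_pos":[0,0,0],"rotation":[0,0,0]}]'
for i in 1 2; do python3 -m creep '[{"grip":0.33,"delta_pos":[0,0,-0.3],"rotation":[0,0,0]},{"grip":0.33,"delta_pos":[0,0,-0.75],"rotation":[0,0,0]},{"grip":0.33,"delta_pos":[0,0,-0.75],"rotation":[0,0,0]}]'|egrep 'tool_pos'; done
python3 -c "
from h import *
go(.5231,-.2645,.22,177.3)
snap('wrist','w3.png'); snap('top','t3.png')"
```

```text
tool_pos: [0.4678, 0.2205, 0.1112]
force: [0.4, -0.2, -1.2]
gripper_force: 30.0
tool_pos: [0.469, 0.2219, 0.0726]
force: [0.1, -0.9, -1.1]
gripper_force: 30.0
clock: 6.7
tool_pos: [0.47, 0.2239, 0.0746]
orientation: [179.9, 0.1, 177.3]
force: [0.1, 0.5, -0.1]
opening: 0.0586
gripper_force: 0.0
tool_pos: [0.4724, 0.2257, 0.1545]
tool_pos: [0.4722, 0.2254, 0.23]
t 7.3 tcp [0.4722 0.2254 0.23  ] rpy [179.62   0.48 177.36] open 0.0586 gf 0.0 j6 -139.8
units [-0.733 -4.871  0.074] chunks 5.0
rot [0.0042 0.0053 0.0007]
```

View pics/w3.png

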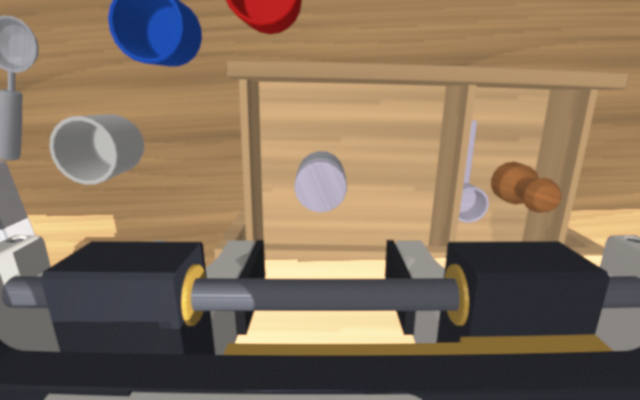

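The first tin stands in the bay, lid at (320,182). Now the second tin.

```bash
for i in 1 2 3 4 5; do python3 -m creep '[{"grip":0,"delta_pos":[-0.07,-0.48,0],"rotation":[0,0,0]},{"grip":0,"delta_pos":[-0.145,-0.97,0],"rotation":[0,0,0]},{"grip":0,"delta_pos":[-0.145,-0.97,0],"rotation":[0,0,0]}]' | egrep 'tool_pos'; done
python3 - <<'E'
from h import *
s=snap('wrist','w4.png'); h=cv2.cvtColor(s['color'],cv2.COLOR_RGB2HSV)
# lilac lids: low-ish sat with hue ~ purple, bright
m=((h[...,0]>115)&(h[...,0]<165)&(h[...,1]>8)&(h[...,2]>150)).astype(np.uint8)
n,l,st,c=cv2.connectedComponentsWithStats(m)
for i in range(1,n):
    if st[i,4]>150: print(st[i],c[i].round(1),ray(s,[c[i]],.101).round(4))
go(.5231,-.2645,.094,177.3)
E
```

```text
tool_pos: [0.4784, 0.1217, 0.2224]
tool_pos: [0.4886, 0.0243, 0.2225]
tool_pos: [0.4988, -0.073, 0.2225]
tool_pos: [0.509, -0.1702, 0.2223]
tool_pos: [0.5192, -0.2676, 0.222]
[ 295  179   64   58 2739] [327.5 206.8] [[ 0.5252 -0.2663  0.101 ]]
t 8.9 tcp [ 0.5189 -0.2657  0.222 ] rpy [ 1.7998e+02 -1.3000e-01  1.7709e+02] open 0.0874 gf 0.0 j6 -85.0
units [-0.045  0.014  1.28 ] chunks 2.0
rot [ 0.0002 -0.0014 -0.0023]
```

```bash
for i in 1 2; do python3 -m creep '[{"grip":0,"delta_pos":[-0.03,0,0.3],"rotation":[0,0,0]},{"grip":0,"delta_pos":[-0.03,0,0.64],"rotation":[0,0,0]},{"grip":0,"delta_pos":[-0.03,0,0.64],"rotation":[0,0,0]}]' | egrep 'tool_pos|force'; done
for i in 1 2; do python3 -m creep '[{"grip":1,"delta_pos":[0,0,0],"rotation":[0,0,0]},{"grip":1,"delta_pos":[0,0,0],"rotation":[0,0,0]},{"grip":1,"delta_pos":[0,0,0],"rotation":[0,0,0]},{"grip":1,"delta_pos":[0,0,0],"rotation":[0,0,0]}]' | egrep 'opening|gripper'; done
python3 -m creep '[{"grip":1,"delta_pos":[0,0,-0.3],"rotation":[0,0,0]},{"grip":1,"delta_pos":[0,0,-0.7],"rotation":[0,0,0]},{"grip":1,"delta_pos":[0,0,-1],"rotation":[0,0,0]},{"grip":1,"delta_pos":[0,0,-1],"rotation":[0,0,0]}]'
python3 -c "
from h import *
go(.437,.287,.20,177.3)"
```

```text
tool_pos: [0.5193, -0.2621, 0.1549]
force: [-0.3, 0.1, -0.7]
gripper_force: 0.0
tool_pos: [0.523, -0.2629, 0.0928]
force: [-0.5, 0.7, -0.7]
gripper_force: 0.0
opening: 0.0609
gripper_force: 0.0
opening: 0.0449
gripper_force: 30.0
clock: 10.75
tool_pos: [0.5273, -0.2653, 0.2]
orientation: [-179.9, 0.4, 177.3]
force: [0.2, 0.0, -0.5]
opening: 0.0452
gripper_force: 30.0
t 10.8 tcp [ 0.5273 -0.2653  0.2   ] rpy [-179.91    0.4   177.32] open 0.0452 gf 30.0 j6 -85.0
units [ 1.16   5.474 -0.017] chunks 6.0
rot [-0.001   0.0045  0.0003]
```

```bash
for i in 1 2 3 4 5 6; do python3 -m creep '[{"grip":1,"delta_pos":[0.06,0.3,0],"rotation":[0,0,0]},{"grip":1,"delta_pos":[0.13,0.6,0],"rotation":[0,0,0]},{"grip":1,"delta_pos":[0.193,0.912,0],"rotation":[0,0,0]},{"grip":1,"delta_pos":[0.193,0.912,0],"rotation":[0,0,0]}]' | egrep 'tool_pos'; done
python3 - <<'E'
from h import *
go(.437,.287,.074,177.3)
s=snap('top','t4.png'); h=cv2.cvtColor(s['color'],cv2.COLOR_RGB2HSV)
E
```

```text
tool_pos: [0.509, -0.17, 0.1949]
tool_pos: [0.4945, -0.0785, 0.1951]
tool_pos: [0.48, 0.0132, 0.1952]
tool_pos: [0.4654, 0.1051, 0.1952]
tool_pos: [0.4507, 0.1972, 0.1952]
tool_pos: [0.4359, 0.2892, 0.195]
t 13.2 tcp [0.4359 0.2892 0.195 ] rpy [-179.99    0.    177.38] open 0.0448 gf 30.0 j6 -147.7
units [-0.012 -0.021  1.21 ] chunks 2.0
rot [-0.0001  0.      0.0009]
```

```bash
python3 -m creep '[{"grip":1,"delta_pos":[0.05,-0.05,0.2],"rotation":[0,0,0]},{"grip":1,"delta_pos":[0.05,-0.05,0.55],"rotation":[0,0,0]},{"grip":1,"delta_pos":[0.05,-0.05,0.8],"rotation":[0,0,0]},{"grip":1,"delta_pos":[0.05,-0.05,0.8],"rotation":[0,0,0]}]'|egrep 'tool_pos|force'
python3 -m creep '[{"grip":1,"delta_pos":[0,0,0.2],"rotation":[0,0,0]},{"grip":1,"delta_pos":[0,0,0.42],"rotation":[0,0,0]},{"grip":1,"delta_pos":[0,0,0.42],"rotation":[0,0,0]}]'|egrep 'tool_pos|force'
python3 -m creep '[{"grip":0.33,"delta_pos":[0,0,0],"rotation":[0,0,0]},{"grip":0.33,"delta_pos":[0,0,0],"rotation":[0,0,0]},{"grip":0.33,"delta_pos":[0,0,0],"rotation":[0,0,0]},{"grip":0.33,"delta_pos":[0,0,0],"rotation":[0,0,0]}]'
for i in 1 2; do python3 -m creep '[{"grip":0.33,"delta_pos":[0,0,-0.3],"rotation":[0,0,0]},{"grip":0.33,"delta_pos":[0,0,-0.75],"rotation":[0,0,0]},{"grip":0.33,"delta_pos":[0,0,-0.75],"rotation":[0,0,0]}]'|egrep 'tool_pos'; done
python3 -c "
from h import *
go(.434,.0135,.22,177.3)
snap('wrist','w5.png'); snap('top','t5.png')"
```

```text
tool_pos: [0.4288, 0.2793, 0.1123]
force: [-0.0, 0.2, 0.0]
gripper_force: 30.0
tool_pos: [0.4297, 0.2809, 0.0725]
force: [-0.6, 0.3, -1.8]
gripper_force: 30.0
clock: 14.3
tool_pos: [0.4304, 0.2831, 0.0746]
orientation: [179.9, 0.1, 177.3]
force: [0.1, -0.5, 0.8]
opening: 0.0582
gripper_force: 0.0
tool_pos: [0.4325, 0.2853, 0.1545]
tool_pos: [0.4324, 0.2849, 0.2299]
t 14.9 tcp [0.4324 0.2849 0.2299] rpy [179.56   0.42 177.36] open 0.0586 gf 0.0 j6 -147.9
units [-0.14  -2.711  0.08 ] chunks 3.0
rot [0.0049 0.0046 0.0007]
```

View pics/w5.png

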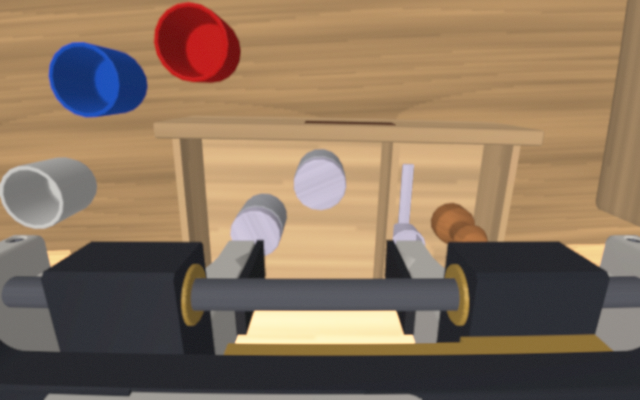

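Both tins are in the bay, lids at (258,230) and (320,182), and the scoop and tamper are in place. Next, the near cup.

```bash
for i in 1 2 3; do python3 -m creep '[{"grip":0,"delta_pos":[-0.02,-0.45,0],"rotation":[0,0,0]},{"grip":0,"delta_pos":[-0.045,-0.9,0],"rotation":[0,0,0]},{"grip":0,"delta_pos":[-0.045,-0.9,0],"rotation":[0,0,0]}]' | egrep 'tool_pos'; done
python3 - <<'E'
from h import *
go(.434,.0135,.06,177.3)
snap('wrist','w6.png');snap('top','t6.png')
E
```

```text
tool_pos: [0.4287, 0.1885, 0.2225]
tool_pos: [0.4292, 0.0988, 0.2226]
tool_pos: [0.4297, 0.0091, 0.2227]
t 15.9 tcp [0.4297 0.0091 0.2227] rpy [-1.7995e+02 -1.0000e-01  1.7708e+02] open 0.0873 gf 0.0 j6 -120.6
units [-0.043  0.048  1.627] chunks 2.0
rot [-0.0006 -0.0011 -0.0024]
```

View pics/w6.png

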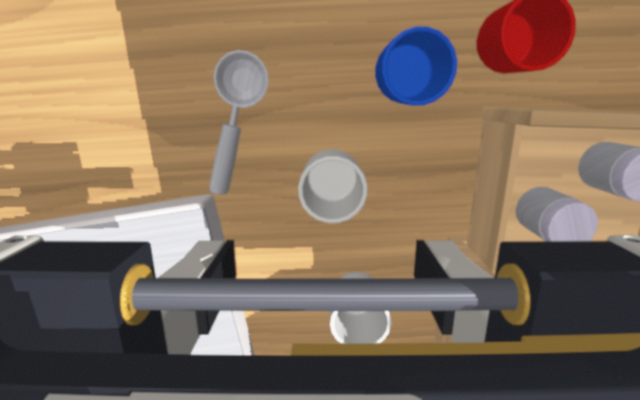

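```bash
python3 - <<'E'
from h import *
s=load('w6.png'); P=ray(s,[[333,188],[228,160],[360,322]],.06); print(P.round(4)); go(P[0,0],P[0,1],.055,177.3)
E
```

```text
[[ 0.4319  0.0155  0.06  ]
 [ 0.4027 -0.0728  0.06  ]
 [ 0.5686  0.0359  0.06  ]]
t 16.0 tcp [0.4306 0.0117 0.223 ] rpy [-1.7999e+02 -4.0000e-02  1.7714e+02] open 0.0876 gf 0.0 j6 -120.8
units [-0.013  0.04   1.68 ] chunks 2.0
rot [-0.0002 -0.0005 -0.0017]
```

```bash
for i in 1 2; do python3 -m creep '[{"grip":0,"delta_pos":[-0.005,0.02,0.4],"rotation":[0,0,0]},{"grip":0,"delta_pos":[-0.005,0.02,0.84],"rotation":[0,0,0]},{"grip":0,"delta_pos":[-0.005,0.02,0.84],"rotation":[0,0,0]}]' | egrep 'tool_pos|force'; done
for i in 1 2; do python3 -m creep '[{"grip":1,"delta_pos":[0,0,0],"rotation":[0,0,0]},{"grip":1,"delta_pos":[0,0,0],"rotation":[0,0,0]},{"grip":1,"delta_pos":[0,0,0],"rotation":[0,0,0]},{"grip":1,"delta_pos":[0,0,0],"rotation":[0,0,0]}]' | egrep 'tool_pos|opening|gripper'; done
for i in 1 2; do python3 -m creep '[{"grip":1,"delta_pos":[0,0,-0.3],"rotation":[0,0,0]},{"grip":1,"delta_pos":[0,0,-0.6],"rotation":[0,0,0]},{"grip":1,"delta_pos":[0,0,-0.7],"rotation":[0,0,0]},{"grip":1,"delta_pos":[0,0,-0.7],"rotation":[0,0,0]}]'|egrep 'tool_pos|opening|force'; done
python3 -c "
from h import *
go(.5635,-.265,.20,177.3)"
```

```text
tool_pos: [0.4279, 0.0141, 0.1351]
force: [-0.2, 0.4, -0.1]
gripper_force: 0.0
tool_pos: [0.4297, 0.016, 0.0528]
force: [-0.9, 0.0, 0.4]
gripper_force: 0.0
tool_pos: [0.4328, 0.0166, 0.0572]
opening: 0.0616
gripper_force: 3.0
tool_pos: [0.4328, 0.0165, 0.0572]
opening: 0.0602
gripper_force: 30.0
tool_pos: [0.4328, 0.0168, 0.1273]
force: [0.8, 0.4, -2.8]
opening: 0.0602
gripper_force: 30.0
tool_pos: [0.4322, 0.0166, 0.1958]
force: [-0.6, -0.2, -2.6]
opening: 0.0602
gripper_force: 30.0
t 18.2 tcp [0.4322 0.0166 0.1958] rpy [1.7994e+02 7.0000e-02 1.7728e+02] open 0.0602 gf 30.0 j6 -121.2
units [-1.445 -2.75  -0.044] chunks 3.0
rot [ 0.0007  0.0008 -0.0002]
```

```bash
for i in 1 2 3; do python3 -m creep '[{"grip":1,"delta_pos":[-0.16,-0.3,0],"rotation":[0,0,0]},{"grip":1,"delta_pos":[-0.32,-0.6,0],"rotation":[0,0,0]},{"grip":1,"delta_pos":[-0.482,-0.917,0],"rotation":[0,0,0]},{"grip":1,"delta_pos":[-0.482,-0.917,0],"rotation":[0,0,0]}]' | egrep 'tool_pos'; done
python3 -m creep '[{"grip":1,"delta_pos":[0,0,0.2],"rotation":[0,0,0]},{"grip":1,"delta_pos":[0,0,0.4],"rotation":[0,0,0]},{"grip":1,"delta_pos":[0,0,0.6],"rotation":[0,0,0]},{"grip":1,"delta_pos":[0,0,0.6],"rotation":[0,0,0]},{"grip":1,"delta_pos":[0,0,0.6],"rotation":[0,0,0]}]'
python3 -c "
from h import *
go(.5635,-.265,.1035,177.3)"
```

```text
tool_pos: [0.4758, -0.0802, 0.1928]
tool_pos: [0.5198, -0.1738, 0.1927]
tool_pos: [0.5637, -0.2674, 0.1925]
clock: 19.9
tool_pos: [0.5627, -0.2646, 0.1346]
orientation: [180.0, -0.1, 177.3]
force: [-0.2, -0.1, -1.0]
opening: 0.0601
gripper_force: 30.0
t 19.9 tcp [ 0.5627 -0.2646  0.1346] rpy [ 1.7999e+02 -1.4000e-01  1.7732e+02] open 0.0601 gf 30.0 j6 -85.5
units [-0.008 -0.003  0.311] chunks 1.0
rot [ 0.0001 -0.0015  0.0002]
```

```bash
python3 -m creep '[{"grip":1,"delta_pos":[0,0,0.15],"rotation":[0,0,0]},{"grip":1,"delta_pos":[0,0,0.25],"rotation":[0,0,0]},{"grip":1,"delta_pos":[0,0,0.31],"rotation":[0,0,0]},{"grip":1,"delta_pos":[0,0,0.31],"rotation":[0,0,0]},{"grip":1,"delta_pos":[0,0,0.31],"rotation":[0,0,0]}]'
python3 -m creep '[{"grip":0.1,"delta_pos":[0,0,0],"rotation":[0,0,0]},{"grip":0,"delta_pos":[0,0,0],"rotation":[0,0,0]},{"grip":0,"delta_pos":[0,0,0],"rotation":[0,0,0]},{"grip":0,"delta_pos":[0,0,0],"rotation":[0,0,0]},{"grip":0,"delta_pos":[0,0,0],"rotation":[0,0,0]}]' | egrep 'open|force'
for i in 1 2; do python3 -m creep '[{"grip":0,"delta_pos":[0,0,-0.3],"rotation":[0,0,0]},{"grip":0,"delta_pos":[0,0,-0.6],"rotation":[0,0,0]},{"grip":0,"delta_pos":[0,0,-0.6],"rotation":[0,0,0]}]'|egrep 'tool_pos|opening'; done
python3 -c "
from h import *
go(.5675,.0355,.22,177.3)"
```

```text
clock: 20.4
tool_pos: [0.5636, -0.2654, 0.105]
orientation: [-180.0, 0.0, 177.3]
force: [0.7, 0.7, -1.9]
opening: 0.0602
gripper_force: 30.0
force: [-0.0, 0.6, 0.1]
opening: 0.0874
gripper_force: 0.0
tool_pos: [0.5658, -0.2661, 0.1692]
opening: 0.0877
tool_pos: [0.5654, -0.2661, 0.229]
opening: 0.0876
t 21.5 tcp [ 0.5654 -0.2661  0.229 ] rpy [-179.89    0.39  177.33] open 0.0876 gf 0.0 j6 -85.4
units [0.12  3.014 0.083] chunks 4.0
rot [-0.0012  0.0043  0.0003]
```

```bash
for i in 1 2 3; do python3 -m creep '[{"grip":0,"delta_pos":[0.02,0.5,0],"rotation":[0,0,0]},{"grip":0,"delta_pos":[0.04,1,0],"rotation":[0,0,0]},{"grip":0,"delta_pos":[0.04,1,0],"rotation":[0,0,0]}]' | egrep 'tool_pos'; done
for i in 1 2 3; do python3 -m creep '[{"grip":0,"delta_pos":[0,0,0],"rotation":[0,0,-0.417]},{"grip":0,"delta_pos":[0,0,0],"rotation":[0,0,-0.417]},{"grip":0,"delta_pos":[0,0,0],"rotation":[0,0,-0.417]},{"grip":0,"delta_pos":[0,0,0],"rotation":[0,0,-0.417]},{"grip":0,"delta_pos":[0,0,0],"rotation":[0,0,-0.417]}]' | egrep 'tool_pos|orient'; done
python3 - <<'E'
from h import *
s=snap('wrist','w7.png')
snap('top','t7.png')
go(.5675,.0355,.055,-70)
E
```

```text
tool_pos: [0.5641, -0.161, 0.2244]
tool_pos: [0.565, -0.061, 0.2243]
tool_pos: [0.5659, 0.0388, 0.2242]
tool_pos: [0.5655, 0.034, 0.2241]
orientation: [180.0, -0.0, -144.9]
tool_pos: [0.5655, 0.034, 0.2241]
orientation: [180.0, -0.0, -107.4]
tool_pos: [0.5655, 0.034, 0.2241]
orientation: [180.0, 0.0, -69.8]
t 24.0 tcp [0.5655 0.0341 0.2242] rpy [179.97   0.   -70.12] open 0.0877 gf 0.0 j6 -3.4
units [-0.006 -0.024  1.692] chunks 2.0
rot [ 0.0003  0.     -0.0013]
```

View pics/w7.png

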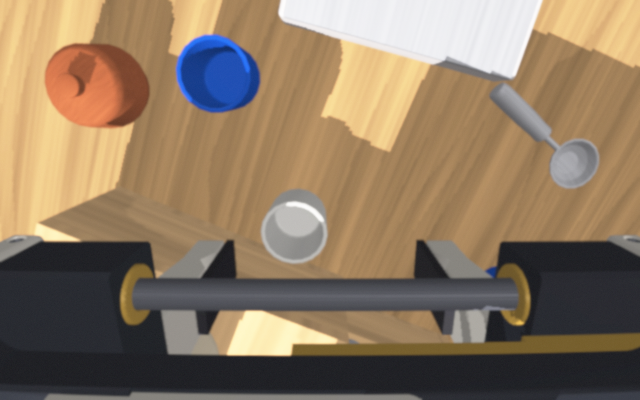

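```bash
python3 - <<'E'
from h import *
s=load('w7.png'); P=ray(s,[[294,231]],.06); B=ray(s,[[216,72]],.06); print(P.round(4),B.round(4))
go(P[0,0],P[0,1],.055,-70)
for f in('top0.png','t7.png'): 
    s=load(f);h=cv2.cvtColor(s['color'],cv2.COLOR_RGB2HSV); g=s['color'][178:214,296:332]; print(f,g.min(2).max(0)[::3])
E
```

```text
[[0.5791 0.0817 0.06  ]] [[ 0.682 -0.026  0.06 ]]
t 24.0 tcp [0.5655 0.0341 0.2242] rpy [179.97   0.   -70.12] open 0.0877 gf 0.0 j6 -3.4
units [-0.401 -0.29   1.691] chunks 2.0
rot [ 0.0003  0.     -0.0013]
top0.png [ 87  87 114 195 209 211 211 201 200 146  85 123]
t7.png [109 157 145 153 150 113 114 116 144 121 118 115]
```

The pot and blue cup are unmoved, but the white cup at (294,231) was knocked to (0.579, 0.082), about 2 cm from the unit. I'll align the gripper with the unit's side before gripping.

```bash
python3 -m creep '[{"grip":0,"delta_pos":[-0.4,-0.29,0],"rotation":[0,0,0]},{"grip":0,"delta_pos":[-0.4,-0.29,0],"rotation":[0,0,0]}]' | egrep 'tool_pos'
python3 -m creep '[{"grip":0,"delta_pos":[0,0,0],"rotation":[0,0,0.256]},{"grip":0,"delta_pos":[0,0,0],"rotation":[0,0,0.256]},{"grip":0,"delta_pos":[0,0,0],"rotation":[0,0,0.256]},{"grip":0,"delta_pos":[0,0,0],"rotation":[0,0,0.256]}]' | egrep 'tool_pos|orient'
python3 - <<'E'
from h import *
s=snap('wrist','w8.png')
go(.579,.082,.065,-93)
E
```

```text
tool_pos: [0.5807, 0.0848, 0.2242]
tool_pos: [0.5792, 0.0819, 0.2243]
orientation: [180.0, -0.0, -93.3]
t 24.6 tcp [0.5792 0.082  0.2243] rpy [ 1.7999e+02 -1.0000e-02 -9.3120e+01] open 0.0875 gf 0.0 j6 -30.3
units [-1.000e-03  2.000e-03  1.593e+00] chunks 2.0
rot [ 0.0002 -0.0001 -0.0013]
```

View pics/w8.png

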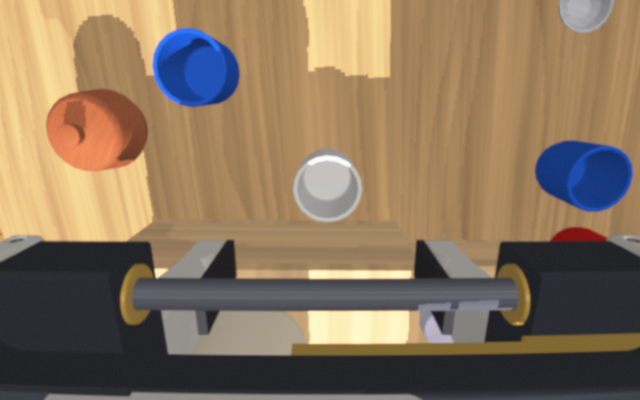

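```bash
python3 - <<'E'
from h import *
s=load('w8.png'); print(ray(s,[[327,186]],.06).round(4), 'base',ray(s,[[270,221]],0).round(4),'top',ray(s,[[270,242],[270,266]],.115).round(4))
E
```

```text
[[0.5787 0.0807 0.06  ]] base [[0.6429 0.1308 0.    ]] top [[0.6233 0.1076 0.115 ]
 [0.6253 0.1273 0.115 ]]
```

```bash
python3 -m creep '[{"grip":0,"delta_pos":[0.035,0,0.4],"rotation":[0,0,0]},{"grip":0,"delta_pos":[0.035,0,0.8],"rotation":[0,0,0]},{"grip":0,"delta_pos":[0.035,0,0.8],"rotation":[0,0,0]}]'  | egrep 'tool_pos|force'
for i in 1 2; do python3 -m creep '[{"grip":0,"delta_pos":[0,0,0.2],"rotation":[0,0,0]},{"grip":0,"delta_pos":[0,0,0.4],"rotation":[0,0,0]},{"grip":0,"delta_pos":[0,0,0.4],"rotation":[0,0,0]}]'  | egrep 'tool_pos|force'; done
for i in 1 2; do python3 -m creep '[{"grip":1,"delta_pos":[0,0,0],"rotation":[0,0,0]},{"grip":1,"delta_pos":[0,0,0],"rotation":[0,0,0]},{"grip":1,"delta_pos":[0,0,0],"rotation":[0,0,0]},{"grip":1,"delta_pos":[0,0,0],"rotation":[0,0,0]}]' | egrep 'tool_pos|opening|force'; done
for i in 1 2; do python3 -m creep '[{"grip":1,"delta_pos":[0,0,-0.2],"rotation":[0,0,0]},{"grip":1,"delta_pos":[0,0,-0.5],"rotation":[0,0,0]},{"grip":1,"delta_pos":[0,0,-0.7],"rotation":[0,0,0]},{"grip":1,"delta_pos":[0,0,-0.7],"rotation":[0,0,0]}]'|egrep 'tool_pos|opening|force'; done
python3 - <<'E'
from h import *
go(.5524,-.1605,.20)
s=snap('top','t8.png')
im=cv2.cvtColor(s['color'],cv2.COLOR_RGB2BGR); cv2.imwrite('pics/c8.png',cv2.resize(im[140:250,260:480],(792,396),interpolation=cv2.INTER_CUBIC))
E
```

```text
tool_pos: [0.5757, 0.0774, 0.1396]
force: [-0.9, -0.1, -0.5]
gripper_force: 0.0
tool_pos: [0.5784, 0.0785, 0.1039]
force: [-0.5, 0.4, -0.7]
gripper_force: 0.0
tool_pos: [0.5786, 0.0786, 0.0643]
force: [0.4, -0.1, -0.1]
gripper_force: 0.0
tool_pos: [0.5791, 0.079, 0.0655]
force: [-4.1, 1.0, 2.1]
opening: 0.0611
gripper_force: 1.6
tool_pos: [0.5789, 0.0789, 0.0653]
force: [-3.2, 0.3, 7.1]
opening: 0.0589
gripper_force: 30.0
tool_pos: [0.5808, 0.0795, 0.1377]
force: [0.9, 0.6, -1.3]
opening: 0.059
gripper_force: 30.0
tool_pos: [0.5803, 0.0793, 0.2068]
force: [-0.1, 0.3, -1.6]
opening: 0.0587
gripper_force: 30.0
t 27.1 tcp [0.5803 0.0793 0.2068] rpy [-1.7978e+02  9.0000e-02 -9.3140e+01] open 0.0587 gf 30.0 j6 -30.1
units [2.41  0.147 0.064] chunks 3.0
```

View pics/c8.png

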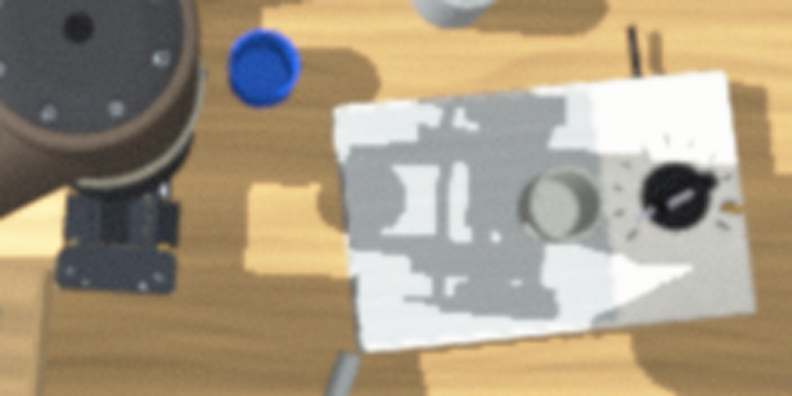

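```bash
for i in 1 2 3; do python3 -m creep '[{"grip":1,"delta_pos":[0.27,0.015,0],"rotation":[0,0,0]},{"grip":1,"delta_pos":[0.54,0.03,0],"rotation":[0,0,0]},{"grip":1,"delta_pos":[0.8,0.049,0],"rotation":[0,0,0]},{"grip":1,"delta_pos":[0.8,0.049,0],"rotation":[0,0,0]}]' | egrep 'tool_pos'; done
python3 - <<'E'
from h import *
w=snap('wrist','w9.png');s=snap('side','s9.png')
im=np.zeros((600,800,3),np.uint8); im[:400,:640]=w['color'][...,::-1]; c=s['color'][120:230,290:450,::-1]; im[380:600,480:800]=cv2.resize(c,(320,220)); cv2.imwrite('pics/c9.png',im)
go(.5524,-.1605,.112,-93)
E
```

```text
tool_pos: [0.568, -0.0032, 0.2024]
tool_pos: [0.5591, -0.0823, 0.2027]
tool_pos: [0.5502, -0.1615, 0.2029]
t 28.5 tcp [ 0.5507 -0.1598  0.2032] rpy [ 1.799e+02  2.000e-02 -9.323e+01] open 0.0591 gf 30.0 j6 -6.6
units [ 0.006 -0.019  0.912] chunks 1.0
rot [ 0.0012  0.0002 -0.0026]
```

View pics/c9.png

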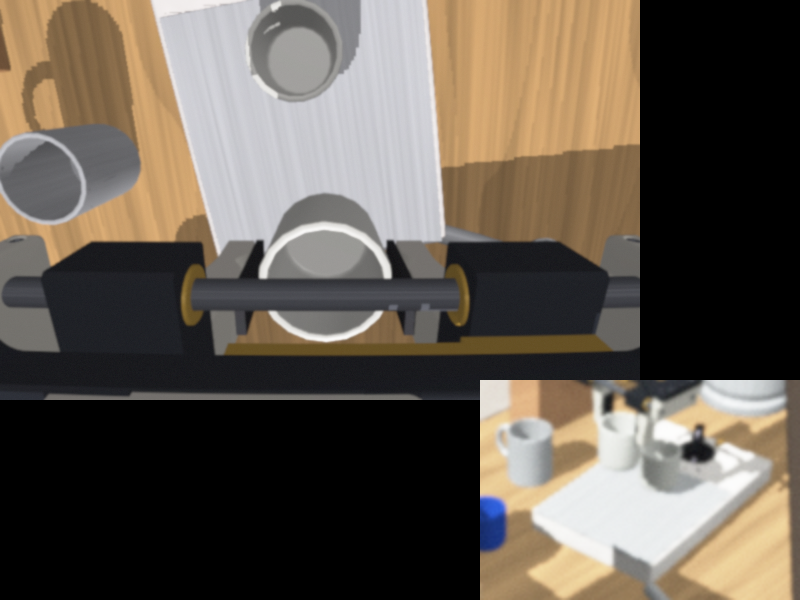

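The first cup stands upright at (293,55) and the held cup is upright over the plate.

```bash
python3 -m creep '[{"grip":1,"delta_pos":[0,0,0.2],"rotation":[0,0,0]},{"grip":1,"delta_pos":[0,0,0.4],"rotation":[0,0,0]},{"grip":1,"delta_pos":[0,0,0.6],"rotation":[0,0,0]},{"grip":1,"delta_pos":[0,0,0.6],"rotation":[0,0,0]},{"grip":1,"delta_pos":[0,0,0.6],"rotation":[0,0,0]}]' | egrep 'tool_pos|force'
python3 -m creep '[{"grip":1,"delta_pos":[0,0,0.15],"rotation":[0,0,0]},{"grip":1,"delta_pos":[0,0,0.25],"rotation":[0,0,0]},{"grip":1,"delta_pos":[0,0,0.31],"rotation":[0,0,0]},{"grip":1,"delta_pos":[0,0,0.31],"rotation":[0,0,0]},{"grip":1,"delta_pos":[0,0,0.31],"rotation":[0,0,0]}]' | egrep 'tool_pos|force'
python3 -m creep '[{"grip":0.1,"delta_pos":[0,0,0],"rotation":[0,0,0]},{"grip":0,"delta_pos":[0,0,0],"rotation":[0,0,0]},{"grip":0,"delta_pos":[0,0,0],"rotation":[0,0,0]},{"grip":0,"delta_pos":[0,0,0],"rotation":[0,0,0]},{"grip":0,"delta_pos":[0,0,0],"rotation":[0,0,0]}]' | egrep 'open|force|tool'
for i in 1 2; do python3 -m creep '[{"grip":0,"delta_pos":[0,0,-0.3],"rotation":[0,0,0]},{"grip":0,"delta_pos":[0,0,-0.65],"rotation":[0,0,0]},{"grip":0,"delta_pos":[0,0,-0.65],"rotation":[0,0,0]}]'|egrep 'tool_pos|opening'; done
python3 -c "
from h import *
go(.5758,-.3,.24,-56.4)"
```

```text
tool_pos: [0.5513, -0.1592, 0.1444]
force: [0.9, -0.0, -1.5]
gripper_force: 30.0
tool_pos: [0.5514, -0.16, 0.114]
force: [0.4, 0.6, -2.2]
gripper_force: 30.0
tool_pos: [0.5512, -0.16, 0.1137]
force: [-0.3, -0.0, -0.2]
opening: 0.0869
gripper_force: 0.0
tool_pos: [0.5539, -0.1603, 0.1835]
opening: 0.0876
tool_pos: [0.5536, -0.1604, 0.2485]
opening: 0.0876
t 30.6 tcp [ 0.5536 -0.1604  0.2485] rpy [-1.7954e+02 -5.0000e-02 -9.3120e+01] open 0.0876 gf 0.0 j6 -6.5
units [ 1.381 -0.297  0.089] chunks 2.0
rot [-0.0048 -0.0021 -0.408 ]
```

```bash
for i in 1 2 3; do python3 -m creep '[{"grip":0,"delta_pos":[0.35,-0.05,0],"rotation":[0,0,0]},{"grip":0,"delta_pos":[0.71,-0.1,0],"rotation":[0,0,0]},{"grip":0,"delta_pos":[0.71,-0.1,0],"rotation":[0,0,0]}]' | egrep 'tool_pos'; done
python3 - <<'E'
from h import *
go(.5758,-.3745,.24,-56.4)
s=snap('wrist','w10.png'); h=cv2.cvtColor(s['color'],cv2.COLOR_RGB2HSV)
c=proj(s,[.5758,-.3745,.051])[0]; print('exp dial px',c)
def comps(m,mn,z):
    n,l,st,ce=cv2.connectedComponentsWithStats(m.astype(np.uint8))
    for i in range(1,n):
        if st[i,4]>=mn and st[i,1]<240: print(st[i],ce[i].round(1),ray(s,[ce[i]],z)[0].round(4))
print('black');comps((h[...,2]<60),300,.051)
print('brass');comps((h[...,0]>12)&(h[...,0]<30)&(h[...,1]>110)&(h[...,2]>90)&(np.hypot(np.arange(640)[None]-c[0],np.arange(400)[:,None]-c[1])<130),10,.05)
a=s['color']; y0,x0=int(c[1])-80,int(c[0])-80
g=cv2.cvtColor(a,cv2.COLOR_RGB2GRAY)[max(y0,0):y0+160:6,x0:x0+160:5]
for r in g: print(''.join(' .:-=+*#%@'[::-1][v//26] for v in r))
E
```

```text
tool_pos: [0.5571, -0.2342, 0.2428]
tool_pos: [0.5631, -0.3057, 0.2424]
tool_pos: [0.5691, -0.3769, 0.2422]
t 31.5 tcp [ 0.5691 -0.3769  0.2422] rpy [ 1.7993e+02 -1.0000e-02 -9.3310e+01] open 0.0878 gf 0.0 j6 13.9
units [-0.028 -0.065  0.022] chunks 1.0
rot [ 8.000e-04  2.000e-04 -4.101e-01]
exp dial px [319.39242727 183.22628807]
black
[ 288  152   60   64 2604] [317.5 180.6] [ 0.5774 -0.3771  0.051 ]
brass
[  190    54   260   186 12665] [319.8 111.2] [ 0.5713 -0.4409  0.05  ]
[322 122   7  18 102] [324.9 130.1] [ 0.5677 -0.4237  0.05  ]
[193 207  30  33 707] [207.7 223.1] [ 0.6885 -0.3405  0.05  ]
+*++****++++++++++++*+***++**+*+
+*++****+++++++++++**+*+++=--:..
+*++**+*+++++++++++=-:..........
++*+*++*++++====-=:.............
++++==-:....-===*=:.............
:..........-====*=:..:..........
............=---=*=.+...........
............-====-=-............
........:..:--=+*+=-:...........
...........-*%@@@@%#=:..........
..........:#@@@@@@@@%=..........
......-...+%@%@@@@@@%#..........
..........%%%%%@@@@@%%..........
..........%%%%%%@@@@%%:.........
.......:..%%%%%%%@@@%%=.........
..........=%%%%%=%@@%%==-.......
...........#%%%%:=%@@====:......
............*%%@%:+@=====-......
.......:......+##%:#+=+===......
..............=-=======*==......
.. ........-..-====*====-=......
..   .........-*=========-...:--
. ...   ......========+++=::::::
   .    ....:-+++++++++++=::::::
  ...::---::::+++++++++++=::::::
-:::::::::::::+++++++++++=::::::
::::::::::::::+++++++++++=::::::
```

```bash
cat > dial.py <<'E'
from h import *
def meas(s,c0,nm=''):
    a=s['color'].astype(int); g=a.mean(2); h=cv2.cvtColor(s['color'],cv2.COLOR_RGB2HSV)
    n,l,st,ce=cv2.connectedComponentsWithStats(((h[...,2]<75)).astype(np.uint8))
    p=proj(s,[c0[0],c0[1],.051])[0].round().astype(int)
    r=l[p[1]-20:p[1]+20,p[0]-20:p[0]+20]; k=np.bincount(r[r>0]).argmax()
    m=(l==k).astype(np.uint8); ct=max(cv2.findContours(m,0,2)[0],key=cv2.contourArea); hull=cv2.convexHull(ct)
    W=ray(s,hull[:,0],.051)[:,:2]; cc,rad=cv2.minEnclosingCircle(W.astype(np.float32)*1000); print(nm,'disc centre',np.round(cc,1),'r',round(rad,1))
    f=np.zeros_like(m); cv2.fillConvexPoly(f,cv2.convexHull(ct),1); f=cv2.erode(f,np.ones((5,5)))
    yx=np.argwhere((f>0)&(g>110)); P=ray(s,yx[:,::-1],.085)[:,:2]*1000
    if len(P)>5:
        mu=P.mean(0); d=np.linalg.svd(P-mu)[2][0]; print('line n',len(P),'mu',mu.round(1),'dir',d.round(3),'ext',((P-mu)@d).min().round(1),((P-mu)@d).max().round(1),'ang',np.degrees(np.arctan2(d[1],d[0])).round(1))
    B=(h[...,0]>12)&(h[...,0]<30)&(h[...,1]>110)&(h[...,2]>90)
    yx=np.argwhere(B); P=ray(s,yx[:,::-1],.050)[:,:2]*1000; rr=np.linalg.norm(P-np.array(cc),axis=1); P=P[(rr>36)&(rr<64)]
    v=P-np.array(cc); a=np.degrees(np.arctan2(v[:,1],v[:,0])); print('brass n',len(P),P.mean(0).round(1),'ang med',np.median(a).round(1),'range',np.percentile(a,[5,95]).round(1),'r',np.percentile(np.linalg.norm(v,axis=1),[5,95]).round(1))
if __name__=='__main__':
    meas(load('w10.png'),(.5774,-.3771),'w10')
    s=load('w10.png'); g=cv2.cvtColor(s['color'],cv2.COLOR_RGB2GRAY)[110:240,275:375]
    for r in g[::3]: print(''.join('0123456789'[v*10//256] for v in r[::2]))
E
python3 dial.py
```

```text
w10 disc centre [ 576.9 -372.6] r 31.9
line n 137 mu [ 572.4 -365.4] dir [-0.51  0.86] ext -10.1 9.9 ang 120.6
brass n 102 [ 567.7 -423.7] ang med -100.2 range [-102.9  -97.5] r [45.  58.5]dial.py:19: RuntimeWarning: overflow encountered in scalar multiply
  for r in g[::3]: print(''.join('0123456789'[v*10//256] for v in r[::2]))
Traceback (most recent call last):
  File "dial.py", line 19, in <module>
    for r in g[::3]: print(''.join('0123456789'[v*10//256] for v in r[::2]))
                           ~~~~~~~^^^^^^^^^^^^^^^^^^^^^^^^^^^^^^^^^^^^^^^^^
  File "dial.py", line 19, in <genexpr>
    for r in g[::3]: print(''.join('0123456789'[v*10//256] for v in r[::2]))
                                                ~~~~^^~~~
OverflowError: Python integer 256 out of bounds for uint8
```

```bash
python3 -m creep '[{"grip":0.5,"delta_pos":[0,0,0],"rotation":[0,0,-0.377]},{"grip":0.5,"delta_pos":[0,0,0],"rotation":[0,0,-0.377]},{"grip":0.5,"delta_pos":[0,0,0],"rotation":[0,0,-0.377]},{"grip":0.5,"delta_pos":[0,0,0],"rotation":[0,0,-0.377]},{"grip":0.5,"delta_pos":[0,0,0],"rotation":[0,0,-0.377]}]' | egrep 'tool|orient|open'
python3 - <<'E'
from dial import *
s=snap('wrist','w11.png'); meas(s,(.577,-.3735),'w11')
go(.577,-.3735,.084,-59.4)
E
```

```text
tool_pos: [0.5695, -0.373, 0.2434]
orientation: [-180.0, 0.0, -59.1]
opening: 0.0529
w11 disc centre [ 576.6 -373.1] r 31.5
line n 146 mu [ 572.5 -365.8] dir [-0.485  0.874] ext -9.9 9.9 ang 119.0
brass n 112 [ 568.1 -423.8] ang med -99.5 range [-102.6  -96.5] r [44.6 58.1]
t 32.1 tcp [ 0.5694 -0.3732  0.2435] rpy [-1.7999e+02  1.0000e-02 -5.9360e+01] open 0.049 gf 0.0 j6 47.5
units [ 0.041 -0.063  1.595] chunks 2.0
rot [-0.0001  0.0001  0.0004]
```

```bash
for i in 1 2; do python3 -m creep '[{"grip":0.5,"delta_pos":[0.02,-0.033,0.25],"rotation":[0,0,0]},{"grip":0.5,"delta_pos":[0.02,-0.033,0.5],"rotation":[0,0,0]},{"grip":0.5,"delta_pos":[0.02,-0.033,0.8],"rotation":[0,0,0]},{"grip":0.5,"delta_pos":[0.02,-0.033,0.8],"rotation":[0,0,0]}]' | egrep 'tool_pos|force|open'; done
for i in 1 2; do python3 -m creep '[{"grip":1,"delta_pos":[0,0,0],"rotation":[0,0,0]},{"grip":1,"delta_pos":[0,0,0],"rotation":[0,0,0]},{"grip":1,"delta_pos":[0,0,0],"rotation":[0,0,0]},{"grip":1,"delta_pos":[0,0,0],"rotation":[0,0,0]}]' | egrep 'tool_pos|opening|force'; done
```

```text
tool_pos: [0.5709, -0.3725, 0.159]
force: [0.1, 0.5, -0.5]
opening: 0.044
gripper_force: 0.0
tool_pos: [0.5753, -0.3732, 0.0808]
force: [-0.6, -0.7, 0.4]
opening: 0.0435
gripper_force: 0.0
tool_pos: [0.5777, -0.3746, 0.0852]
force: [0.1, 0.2, 1.5]
opening: 0.0175
gripper_force: 1.3
tool_pos: [0.5767, -0.3751, 0.0851]
force: [-3.2, -2.3, 6.5]
opening: 0.0145
gripper_force: 30.0
```

```bash
for i in 1 2 3 4; do python3 -m creep '[{"grip":1,"delta_pos":[0,0,0],"rotation":[0,0,0.083]},{"grip":1,"delta_pos":[0,0,0],"rotation":[0,0,0.167]},{"grip":1,"delta_pos":[0,0,0],"rotation":[0,0,0.25]},{"grip":1,"delta_pos":[0,0,0],"rotation":[0,0,0.333]},{"grip":1,"delta_pos":[0,0,0],"rotation":[0,0,0.417]}]' | egrep 'tool_pos|orient|force'; done
python3 -m creep '[{"grip":1,"delta_pos":[0,0,0],"rotation":[0,0,0]},{"grip":0.5,"delta_pos":[0,0,0],"rotation":[0,0,0]},{"grip":0.5,"delta_pos":[0,0,0],"rotation":[0,0,0]},{"grip":0.5,"delta_pos":[0,0,0],"rotation":[0,0,0]},{"grip":0.5,"delta_pos":[0,0,0],"rotation":[0,0,0]}]' | egrep 'orient|open'
for i in 1 2; do python3 -m creep '[{"grip":0.5,"delta_pos":[0,0,-0.3],"rotation":[0,0,0]},{"grip":0.5,"delta_pos":[0,0,-0.7],"rotation":[0,0,0]},{"grip":0.5,"delta_pos":[0,0,-0.7],"rotation":[0,0,0]}]' | egrep 'tool_pos'; done
python3 - <<'E'
from dial import *
s=snap('wrist','w12.png'); meas(s,(.577,-.3735),'w12')
go(.577,-.3735,.22)
E
```

```text
tool_pos: [0.5763, -0.3752, 0.0851]
orientation: [180.0, -0.1, -97.1]
force: [-6.0, -2.4, 7.7]
gripper_force: 30.0
tool_pos: [0.5758, -0.375, 0.0851]
orientation: [180.0, -0.1, -134.6]
force: [-6.1, -0.1, 8.5]
gripper_force: 30.0
tool_pos: [0.5756, -0.3746, 0.0851]
orientation: [180.0, -0.1, -172.1]
force: [-5.7, 1.3, 9.2]
gripper_force: 30.0
tool_pos: [0.5757, -0.3741, 0.0851]
orientation: [-180.0, -0.1, 150.3]
force: [-6.4, 3.9, 10.9]
gripper_force: 30.0
orientation: [180.0, 0.0, 150.7]
opening: 0.0405
tool_pos: [0.58, -0.3759, 0.1597]
tool_pos: [0.5796, -0.3759, 0.2301]
w12 disc centre [ 579.6 -376. ] r 31.9
line n 162 mu [ 586.8 -380.2] dir [ 0.867 -0.498] ext -10.2 9.6 ang -29.9
brass n 425 [ 579.8 -431.7] ang med -92.9 range [-107.8  -66.2] r [43.5 63.6]
t 36.9 tcp [ 0.5787 -0.375   0.2271] rpy [179.96   0.36 150.67] open 0.0439 gf 0.0 j6 -102.6
units [0.023 0.005 0.071] chunks 1.0
```

```bash
for i in 1 2 3 4 5; do python3 -m creep '[{"grip":0.5,"delta_pos":[0,0,0],"rotation":[0,0,-0.4]},{"grip":0.5,"delta_pos":[0,0,0],"rotation":[0,0,-0.4]},{"grip":0.5,"delta_pos":[0,0,0],"rotation":[0,0,-0.4]},{"grip":0.5,"delta_pos":[0,0,0],"rotation":[0,0,-0.4]},{"grip":0.5,"delta_pos":[0,0,0],"rotation":[0,0,-0.4]}]' | egrep 'orient'; done
python3 - <<'E'
from dial import *
s=snap('wrist','w13.png'); meas(s,(.577,-.3735),'w13')
go(.5775,-.374,.084,-29.7)
E
```

```text
orientation: [180.0, -0.1, -173.2]
orientation: [180.0, -0.0, -137.3]
orientation: [180.0, 0.0, -101.4]
orientation: [180.0, 0.0, -65.5]
orientation: [-180.0, 0.0, -29.5]
w13 disc centre [ 575.1 -373.7] r 32.3
line n 191 mu [ 590.  -381.8] dir [-0.875  0.484] ext -18.6 13.7 ang 151.0
brass n 168 [ 572.3 -426.9] ang med -96.4 range [-100.8  -77.3] r [43.6 63.8]
t 39.4 tcp [ 0.577  -0.3743  0.2234] rpy [ 1.800e+02  1.000e-02 -2.962e+01] open 0.0438 gf 0.0 j6 77.2
units [ 0.003 -0.005  1.394] chunks 2.0
rot [0.     0.0001 0.0009]
```

```bash
for i in 1 2; do python3 -m creep '[{"grip":0.5,"delta_pos":[0,0,0.25],"rotation":[0,0,0]},{"grip":0.5,"delta_pos":[0,0,0.5],"rotation":[0,0,0]},{"grip":0.5,"delta_pos":[0,0,0.695],"rotation":[0,0,0]},{"grip":0.5,"delta_pos":[0,0,0.695],"rotation":[0,0,0]}]' | egrep 'tool_pos|force'; done
for i in 1 2; do python3 -m creep '[{"grip":1,"delta_pos":[0,0,0],"rotation":[0,0,0]},{"grip":1,"delta_pos":[0,0,0],"rotation":[0,0,0]},{"grip":1,"delta_pos":[0,0,0],"rotation":[0,0,0]},{"grip":1,"delta_pos":[0,0,0],"rotation":[0,0,0]}]' | egrep 'opening|force|orient'; done
for i in 1 2; do python3 -m creep '[{"grip":1,"delta_pos":[0,0,0],"rotation":[0,0,0.08]},{"grip":1,"delta_pos":[0,0,0],"rotation":[0,0,0.16]},{"grip":1,"delta_pos":[0,0,0],"rotation":[0,0,0.24]},{"grip":1,"delta_pos":[0,0,0],"rotation":[0,0,0.32]},{"grip":1,"delta_pos":[0,0,0],"rotation":[0,0,0.389]}]' | egrep 'tool_pos|orient|force'; done
python3 -m creep '[{"grip":1,"delta_pos":[0,0,0],"rotation":[0,0,0]},{"grip":0.5,"delta_pos":[0,0,0],"rotation":[0,0,0]},{"grip":0.5,"delta_pos":[0,0,0],"rotation":[0,0,0]},{"grip":0.5,"delta_pos":[0,0,0],"rotation":[0,0,0]},{"grip":0.5,"delta_pos":[0,0,0],"rotation":[0,0,0]}]' | egrep 'orient|open'
for i in 1 2; do python3 -m creep '[{"grip":0.5,"delta_pos":[0,0,-0.3],"rotation":[0,0,0]},{"grip":0.5,"delta_pos":[0,0,-0.7],"rotation":[0,0,0]},{"grip":0.5,"delta_pos":[0,0,-0.7],"rotation":[0,0,0]}]' | egrep 'tool_pos'; done
python3 - <<'E'
from dial import *
s=snap('wrist','w14.png'); meas(s,(.577,-.3735),'w14')
g=cv2.cvtColor(s['color'],cv2.COLOR_RGB2GRAY).astype(int)
p=proj(s,[[.577,-.374,.051],[.568,-.4237,.05],[.570,-.4134,.047]]).round().astype(int); print(p)
for r in g[p[0,1]-75:p[0,1]+45:3,p[0,0]-60:p[0,0]+60:2]: print(''.join('0123456789'[v*10//256] for v in r))
E
```

```text
tool_pos: [0.5754, -0.3735, 0.1508]
force: [0.2, 0.4, 0.2]
gripper_force: 0.0
tool_pos: [0.5759, -0.3739, 0.0827]
force: [-0.5, -0.1, -0.6]
gripper_force: 0.0
orientation: [-180.0, -0.1, -29.4]
force: [-0.0, 0.2, 0.2]
opening: 0.0171
gripper_force: 0.0
orientation: [180.0, -0.1, -29.3]
force: [-2.2, -2.4, 6.1]
opening: 0.0146
gripper_force: 30.0
tool_pos: [0.5768, -0.3754, 0.0857]
orientation: [180.0, -0.1, -64.6]
force: [-3.5, -3.8, 6.5]
gripper_force: 30.0
tool_pos: [0.5762, -0.3755, 0.0857]
orientation: [180.0, -0.1, -99.7]
force: [-5.2, -4.0, 7.3]
gripper_force: 30.0
orientation: [180.0, 0.0, -99.4]
opening: 0.0406
tool_pos: [0.5801, -0.3757, 0.1607]
tool_pos: [0.5797, -0.3757, 0.2311]
w14 disc centre [ 577.9 -372.4] r 32.1
line n 200 mu [ 575.6 -387.6] dir [0.162 0.987] ext -19.1 12.3 ang 80.7
brass n 98 [ 567.8 -423.6] ang med -101.2 range [-103.6  -99.2] r [45.2 59.1]
[[332 185]
 [333 129]
 [332 140]]
444444444444444444444444444444444444555667888999999999999999
444444444444444444444444444444455667788999999999999999999999
44444444444444444444444445555666689999999999999999999999
[... 1561 characters left out ...]
21111000000013566666667899999
986678999999999721111111111111111100000010025666666666799999
999999999999999962111111111111111110000000256666666666789999
999999999999999997311111111111111100000012566666666666668999
999999999999999999852111111111111100001246666666666666668999
999999999999999999998531111111111101124566666664566666668999
999999999986899999999997521111111124566666666665345666667999
999999998668999999999999961111111156666666666666653466667999
999999999999999999999999962111111256666666666666666566667999
999999999999999999999999985545445566666666666666666666667999
999999999999999999977999997666666666666546666666666666668999
999999999999999999859999997665566666666644666666666666668999
```

```bash
python3 - <<'E'
from h import *
s=load('w14.png'); g=cv2.cvtColor(s['color'],cv2.COLOR_RGB2GRAY).astype(float)
x0,y0=332-60,185-75
R=g[y0+55:y0+84,x0+50:x0+70]; P=[]
for i,r in enumerate(R):
    w=np.clip(r-60,0,None); P.append([x0+50+(w*np.arange(20)).sum()/w.sum(), y0+55+i])
P=ray(s,P,.085)[:,:2]*1000; d=np.linalg.svd(P-P.mean(0))[2][0]; d*=-np.sign(d[1]); print('line',P[0].round(1),P[-1].round(1),np.degrees(np.arctan2(d[1],d[0])).round(2))
h=cv2.cvtColor(s['color'],cv2.COLOR_RGB2HSV)
B=(h[...,0]>12)&(h[...,0]<30)&(h[...,1]>110)&(h[...,2]>90); B[:y0+8]=0;B[y0+36:]=0;B[:,:x0+46]=0;B[:,x0+72:]=0
yx=np.argwhere(B); print('brass px',yx.mean(0)[::-1],yx.min(0),yx.max(0)); b=ray(s,[yx.mean(0)[::-1]],.050)[0,:2]*1000
Q=[]
for y in range(y0+37,y0+47):
    r=g[y,x0+52:x0+70]; print(y,r.astype(int))
print('brass',b, 'axis est by line end',)
# axis: disc edges at left/right mid rows
for y in (y0+66,y0+69,y0+72):
    r=g[y,x0+10:x0+110]; dk=np.where(r<90)[0]; print('disc',ray(s,[[x0+10+dk[0],y],[x0+10+dk[-1],y]],.051)[:,:2].round(4).tolist())
E
```

```text
line [ 573.9 -398.5] [ 577.7 -375.4] -99.62
brass px [333.09183673 128.91836735] [121 330] [138 336]
147 [166 165 166 164 159 154 149 147 147 149 158 163 167 169 167 168 168 169]
148 [166 166 166 165 159 153 148 147 146 151 158 164 167 167 169 168 168 168]
149 [166 164 165 164 159 154 149 147 145 149 157 162 165 167 167 166 168 168]
150 [156 156 155 153 150 149 147 147 147 147 149 154 155 157 159 161 165 166]
151 [133 129 126 126 129 141 145 147 146 140 132 127 127 132 138 144 150 156]
152 [ 91  88  81  85 107 131 144 147 144 135 111  88  83  89  99 107 117 127]
153 [ 49  46  45  59  94 126 142 144 143 130  99  63  46  49  57  65  72  86]
154 [ 31  29  33  52  91 124 139 143 140 128  94  56  34  32  34  40  42  50]
155 [ 27  27  29  49  87 120 135 138 136 124  91  53  30  29  33  37  36  39]
156 [ 26  24  30  47  82 113 125 128 128 114  84  50  31  31  32  37  37  36]
brass [ 567.75680918 -423.61888816] axis est by line end
disc [[0.6032, -0.3866], [0.5502, -0.378]]
disc [[0.6038, -0.3839], [0.5497, -0.3751]]
disc [[0.6052, -0.3813], [0.5491, -0.3722]]
```

The pointer line runs at −99.6° and the rider sits at about −101°, roughly 1.3 mm off, which is within tolerance. Next, the drawer.

```bash
for i in 1 2 3; do python3 -m creep '[{"grip":1,"delta_pos":[0,0,0],"rotation":[0,0,-0.358]},{"grip":1,"delta_pos":[0,0,0],"rotation":[0,0,-0.358]},{"grip":1,"delta_pos":[0,0,0],"rotation":[0,0,-0.358]},{"grip":1,"delta_pos":[0,0,0],"rotation":[0,0,-0.358]}]' | egrep 'orient'; done
for i in 1 2 3 4 5 6 7; do python3 -m creep '[{"grip":1,"delta_pos":[-0.19,-0.48,0],"rotation":[0,0,0]},{"grip":1,"delta_pos":[-0.38,-0.955,0],"rotation":[0,0,0]},{"grip":1,"delta_pos":[-0.38,-0.955,0],"rotation":[0,0,0]}]' | egrep 'tool_pos'; done
python3 - <<'E'
from h import *
go(.345,.304,.094,-2.7)
s=snap('wrist','w15.png'); t=load('top0.png'); print('red',ray(t,[[263,281]],.06))
s=snap('top','t15.png')
h=cv2.cvtColor(s['color'],cv2.COLOR_RGB2HSV)
E
```

```text
orientation: [180.0, 0.1, -66.8]
orientation: [-180.0, 0.1, -34.6]
orientation: [-180.0, 0.1, -2.4]
tool_pos: [0.5416, -0.2732, 0.2239]
tool_pos: [0.5083, -0.1763, 0.2242]
tool_pos: [0.4753, -0.0793, 0.2243]
tool_pos: [0.4423, 0.0179, 0.2245]
tool_pos: [0.4092, 0.1152, 0.2245]
tool_pos: [0.376, 0.2124, 0.2245]
tool_pos: [0.3428, 0.3095, 0.2242]
t 46.5 tcp [0.3428 0.3095 0.2242] rpy [-1.7998e+02 -2.0000e-02 -2.5400e+00] open 0.0006 gf 0.0 j6 20.8
units [0.024 0.055 1.302] chunks 2.0
rot [-0.0002 -0.0002  0.0018]
red [[0.31318977 0.18032635 0.06      ]]
```

```bash
for i in 1 2; do python3 -m creep '[{"grip":1,"delta_pos":[0,0.02,0.3],"rotation":[0,0,0]},{"grip":1,"delta_pos":[0,0.02,0.65],"rotation":[0,0,0]},{"grip":1,"delta_pos":[0,0.02,0.65],"rotation":[0,0,0]}]' | egrep 'tool_pos|force'; done
for i in 1 2 3; do python3 -m creep '[{"grip":1,"delta_pos":[0.1,0,0],"rotation":[0,0,0]},{"grip":1,"delta_pos":[0.2,0,0],"rotation":[0,0,0]},{"grip":1,"delta_pos":[0.3,0,0],"rotation":[0,0,0]},{"grip":1,"delta_pos":[0.4,0,0],"rotation":[0,0,0]},{"grip":1,"delta_pos":[0.5,0,0],"rotation":[0,0,0]}]' | egrep 'tool_pos|force: \['; done
```

```text
tool_pos: [0.342, 0.2999, 0.1559]
force: [0.2, -0.5, -0.5]
gripper_force: 0.0
tool_pos: [0.3424, 0.2992, 0.0926]
force: [-0.8, -1.1, -0.3]
gripper_force: 0.0
tool_pos: [0.3939, 0.2999, 0.0953]
force: [-3.0, 0.4, 1.8]
tool_pos: [0.4432, 0.2968, 0.0943]
force: [-1.9, -0.4, 0.1]
tool_pos: [0.4934, 0.2947, 0.0944]
force: [-2.4, -0.3, -0.6]
```

Pushing steadily at about 2 N. I'll finish in small steps and watch the force.

```bash
for i in 1 2 3 4 5; do python3 -m creep '[{"grip":1,"delta_pos":[0.025,0,0],"rotation":[0,0,0]},{"grip":1,"delta_pos":[0.05,0,0],"rotation":[0,0,0]}]' | egrep 'tool_pos|force: \['; done
```

```text
tool_pos: [0.4984, 0.2952, 0.0948]
force: [-2.3, 0.5, 0.8]
tool_pos: [0.5027, 0.2949, 0.0948]
force: [-1.7, 1.0, -0.2]
tool_pos: [0.5053, 0.2946, 0.0947]
force: [-28.7, 9.9, 17.7]
tool_pos: [0.5054, 0.2945, 0.0947]
force: [-56.2, 16.1, 33.6]
tool_pos: [0.5056, 0.2944, 0.0948]
force: [-83.2, 22.5, 51.5]
```

```bash
python3 -m creep '[{"grip":1,"delta_pos":[-0.15,0,0],"rotation":[0,0,0]},{"grip":1,"delta_pos":[-0.5,0,0],"rotation":[0,0,0]},{"grip":1,"delta_pos":[-0.8,0,0],"rotation":[0,0,0]},{"grip":1,"delta_pos":[-0.8,0,0],"rotation":[0,0,0]}]' | egrep 'tool_pos|force: \['
for i in 1 2; do python3 -m creep '[{"grip":1,"delta_pos":[-0.2,0,-0.4],"rotation":[0,0,0]},{"grip":1,"delta_pos":[-0.2,0,-0.8],"rotation":[0,0,0]},{"grip":1,"delta_pos":[-0.2,0,-0.8],"rotation":[0,0,0]}]' | egrep 'tool_pos'; done
python3 - <<'E'
from h import *
s=snap('top','t16.png'); a=load('top0.png'); w=snap('wrist','w16.png'); sd=snap('side','s16.png'); sa=load('side0.png')
# expected shut front line in top view vs image: brightness along lines perpendicular to front
ux=np.array([.99888,-.0473]); uy=np.array([.0473,.99888]); uc=np.array([.649,.289])
for q in (-.06,.06):
    L=[np.r_[uc+uy*q+ux*(-.130-k*.004),.101] for k in range(-3,12)]
    print('front?',q,[s['color'][int(round(v)),int(round(u))].tolist() for u,v in proj(s,L)])
# cups on plate: disc grey
for c in((.5655,-.2661),(.5539,-.1603)):
    p=proj(s,[[*c,.105]])[0].round().astype(int); print(p); g=cv2.cvtColor(s['color'],cv2.COLOR_RGB2GRAY).astype(int)
    for r in g[p[1]-15:p[1]+16:2,p[0]-18:p[0]+18]: print(''.join('0123456789'[v*10//256] for v in r))
# stray changes: diff masks for pot, jug, spoon, canister, mug
d=np.abs(s['color'].astype(int)-a['color']).max(2)
for n,(x,y) in dict(pot=(318,126),jug=(388,130),spoon=(346,272),can=(250,158),mug=(195,158)).items(): print(n,np.median(d[y-9:y+9,x-9:x+9]))
print(ctrl.get_obs()['clock'])
E
```

```text
tool_pos: [0.435, 0.2971, 0.0949]
force: [1.2, 0.8, 0.4]
tool_pos: [0.4201, 0.3011, 0.1803]
tool_pos: [0.4001, 0.3016, 0.2607]
front? -0.06 [[247, 226, 166], [240, 217, 157], [185, 157, 113], [182, 154, 112], [159, 135, 95], [155, 128, 89], [152, 123, 81], [155, 128, 85], [151, 122, 83], [144, 119, 84], [156, 128, 87], [155, 130, 88], [147, 121, 83], [147, 122, 82], [152, 125, 87]]
front? 0.06 [[246, 225, 167], [240, 216, 154], [211, 181, 130], [157, 132, 95], [148, 124, 88], [148, 123, 85], [146, 118, 83], [146, 120, 81], [147, 119, 81], [143, 117, 81], [139, 113, 76], [141, 115, 80], [145, 120, 81], [142, 117, 80], [140, 115, 80]]
[418 196]
888888888888888888888888899999999999
888888888888888888888888889999999999
888888888888888888888888888999999999
888888888888988887788988889999999999
888888888888765555556788888999999999
888888888877666655445678888777667777
777888888766666666554678888877766777
556678888766666666665468889887777777
556678888766666666665568889887777777
555667888876666666665568888877656677
555567788887666666655678888666777777
555556777888876666545678876566777776
565555566677888877778887655566777665
655555556677666777777665555566777766
555555567888888888888888888877898888
555566788888888888888888888888999999
[381 199]
888888888888888888888888888888888888
888888888888888888888888888888888888
888888888888888888888888888888888888
888888888888889988999888888888888888
888888888888766555678898888888888888
888888889876666655556788876666666666
888888888766666666655678897655555555
888888887666666667665567888655555555
888888987666676666666568889765555555
888888887666666666666568888765555555
888888888766666666666568887655555555
888888788877666666665678876565655555
888888877888887776667888665555555655
888888888877778888877665555555555555
888888888888888888888887666666666666
888888888888888888888888888888888888
pot 12.0
jug 10.0
spoon 10.0
can 10.0
mug 13.0
50.8
```

```bash
python3 - <<'E'
from h import *
s=load('w16.png'); g=cv2.cvtColor(s['color'],cv2.COLOR_RGB2GRAY).astype(int)
ux=np.array([.99888,-.0473]); uy=np.array([.0473,.99888]); uc=np.array([.649,.289])
P=proj(s,[np.r_[uc+uy*q+ux*-.130,z] for q in(-.16,-.147,.147,.16) for z in(.115,.101,.015)]); print(P.round(0).tolist())
for q in(-.153,-.12,-.03,.03):
    zs=np.arange(.135,-.02,-.005); pp=proj(s,[np.r_[uc+uy*q+ux*-.130,z] for z in zs]).round().astype(int)
    print(q,[(round(z*1000),int(g[v,u])) for z,(u,v) in zip(zs,pp) if 0<=v<400 and 0<=u<640])
E
```

```text
[[542.0, 39.0], [532.0, 42.0], [485.0, 55.0], [525.0, 39.0], [515.0, 42.0], [472.0, 55.0], [127.0, 39.0], [137.0, 42.0], [180.0, 55.0], [110.0, 40.0], [120.0, 43.0], [168.0, 55.0]]
-0.153 [(135, 128), (130, 130), (125, 130), (120, 167), (115, 171), (110, 171), (105, 171), (100, 171), (95, 170), (90, 163), (85, 147), (80, 132), (75, 121), (70, 126), (65, 120), (60, 122), (55, 121), (50, 126), (45, 124), (40, 120), (35, 123), (30, 119), (25, 118), (20, 120), (15, 119), (10, 122), (5, 126), (0, 127), (-5, 128), (-10, 135), (-15, 140)]
-0.12 [(135, 168), (130, 171), (125, 171), (120, 172), (115, 173), (110, 173), (105, 174), (100, 173), (95, 170), (90, 158), (85, 142), (80, 131), (75, 125), (70, 124), (65, 124), (60, 124), (55, 125), (50, 125), (45, 123), (40, 123), (35, 122), (30, 122), (25, 122), (20, 126), (15, 127), (10, 131), (5, 134), (0, 134), (-5, 140), (-10, 140), (-15, 144)]
-0.03 [(135, 174), (130, 175), (125, 178), (120, 178), (115, 177), (110, 177), (105, 170), (100, 155), (95, 141), (90, 131), (85, 124), (80, 111), (75, 92), (70, 68), (65, 56), (60, 63), (55, 63), (50, 85), (45, 108), (40, 121), (35, 122), (30, 128), (25, 132), (20, 132), (15, 136), (10, 137), (5, 141), (0, 143), (-5, 144), (-10, 142), (-15, 142)]
0.03 [(135, 207), (130, 177), (125, 177), (120, 177), (115, 175), (110, 165), (105, 148), (100, 135), (95, 129), (90, 119), (85, 104), (80, 80), (75, 58), (70, 54), (65, 68), (60, 93), (55, 93), (50, 114), (45, 124), (40, 128), (35, 128), (30, 133), (25, 139), (20, 139), (15, 145), (10, 147), (5, 145), (0, 146), (-5, 146), (-10, 146), (-15, 146)]
```

```bash
python3 -c "
from plant import ctrl
print(ctrl.close_job())"
```

```text
the job is handed in; nothing more can be done
None
```

I handed the job in, without a verdict back: both tins went into the right-hand compartment, both white cups stand on the plate, the dial measured about 1.3 mm from the rider, and the drawer was pushed to its hard stop (83 N on the last step; limits are 40 N for arm or gripper body, 120 N at the wrist).

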